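# Fetch the quoin from under its two bars

### The job

A quoin lies in the wooden case, held in by the two metal bars that bridge it: first lift both bars off and lay them aside flat on the plywood board, then take the quoin out and set it upright in the steel cradle, lengthwise between its raised ends and in the middle of the plate. After that put both bars back, centred in their notches and lying level, the long bar across the wide part of the case and the short bar across the narrow part. Leave the tape measure and the stamp pad where they are.

Things in the scene. Friction and masses are not known exactly. Their poses are not given: they have to be found in the camera images.
- long_bar: Long bar of grey cast metal, 21 (x) x 203 (y) x 23 (z) mm, about 0.36 kg, loose. Origin: centre of its underside; y along its length. At the start it lies across the wide part of the case. Grip it across its 21 mm width near the middle.
- short_bar: Short bar of grey cast metal, 21 (x) x 122 (y) x 22 (z) mm, about 0.2 kg, loose. Origin: centre of its underside; y along its length. At the start it lies across the narrow part of the case. Grip it across its 21 mm width near the middle.
- quoin: Quoin: small black metal wedge with a brass cam on top, 22 (x) x 55 (y) x 18 (z) mm, 55 g, loose. Origin: centre of its underside. Grip it across its 22 mm width. At the start it lies on the case floor, about along the case x axis, middle seen between the bars, ends under them: it cannot be lifted out before they are cleared.
- case: Fixed open wooden case, T-shaped from above, 152 mm long (x): wide part (x < 0) 220 mm across y, inside 172; narrow part (x > 0) 144, inside 96. Origin: centre of underside. Floor top z = 4 mm, end walls 24 mm high. Notches 37 mm wide, 6 mm deep (cheek tops z = 42) in the side walls: at x = -32 for the long bar, +32 for the short; a seated bar lies along y, centred at y = 0, underside z = 36.
- board: Plain plywood board with dark end strips, fixed, 140 (x) x 246 (y) x 12 (z) mm. Origin: centre of its underside; its flat top is 12 mm higher. Side area for both bars, which fit side by side along its y axis.
- cradle: Small dark steel cradle, fixed: a plate 44 (x) x 98 (y) x 6 mm with a raised block at each y end (79 mm between the blocks, their tops 16 mm above the underside), open at both sides. Origin: centre of its underside. The quoin goes on the middle of the plate (6 mm above the origin) along the cradle's y axis.
- tape_measure: Bystander: round black pocket tape measure, 66 x 64 x 31 mm, loose, behind the work. Origin: centre of its underside. Leave alone.
- stamp_pad: Bystander: small grey stamp pad with a black rubber top, 30 x 75 x 18 mm, loose, at the left front. Origin: centre of its underside. Leave alone.

How it is judged:
By the outcome, as a careful person would: the job done as asked, in the order asked, and still so for the second after the job is handed in, with the robot touching nothing.
It also fails if it takes over 128 s, if anything falls off the work surface, if the arm or the gripper's body presses on something with over 40 N, if the wrist force passes 120 N, or if a joint passes its speed limit or range.

### The arm

A 7-joint arm with a two-finger parallel gripper is mounted at the origin on a cart in front of the work surface, level with it; the furniture and walls round the work are solid. World frame = base frame: x ahead of the robot, y to its left, z up, the work surface at z = 0. Lengths are in m, angles in degrees, forces in N, time in s.
With the tool pointing down it reaches from about 0.375 to 0.925 m from the base axis. Payload 3.1 kg.
Tool frame: the origin (TCP) lies midway between the tips of the shut fingers; the grasp point (between the pads) lies manip.hold_point_z behind it (manip.hold_point_z is the distance from the TCP to the grasp point, in m); y points along the fingers, z is the direction in which the jaws open and shut, and the axes are right-handed (so a half turn about y gives the same grasp; the last joint's range is limited). The gripper opens to 85 mm and grips with 20 to 120 N. Pads are 22 mm wide; open, the fingers measure 114 mm over their backs; the gripper's body (76 mm by 85 mm) begins 54 mm behind the grasp point. The pads swing forward as they close: fully open they stand 13 mm farther back than shut.
Start: joints at [-76.937, 21.939, 2.515, 91.553, -1.026, 66.532, -2.859], TCP at [0.208, 0.616, 0.192] pointing down, gripper open.
Joint ranges: [-149.38, 149.38], [-23.57, 123.04], [-84.95, 90], [0, 143.3], [-89.99, 269.99], [3.08, 112.72], [-163.45, 163.45]. Speed limits (degrees/s): [159.86, 159.86, 180, 180, 180, 180, 180].

### API

Orientations are given as [roll, pitch, yaw] about the fixed x, y, z axes, in that order (R = Rz(yaw) Ry(pitch) Rx(roll)).
In Python, from cell import manip gives the robot as it stands.
- The arm moves only by the tool carry_out, never from a script. Its argument "commands" is a list of rows, each a list of 4 numbers: the shift along the world's x, y, z in mm, then the turn about the world's z in rad. A call has exactly 8 rows; each row is the pose to reach, as a shift and turn from the pose measured when the call began; what a row does not reach only later rows make up. A row lasts 1/10 s, in which the tool goes at most 50 mm and 8.59 degrees, less where a joint would pass 70% of its speed; a pose out of reach is approached as far as the arm can. A call with a gripper value outside its range is refused whole. "hand" is the opening in per cent of the stroke, from 0 (shut) to 100 (fully open), set as the call begins (left out, the last holds). The fingers move at their own pace and stop on an object; "grip_force" is the grip in N (left out, the last holds). Time passes only in rows, so rows that repeat a pose let the fingers close, or fill a call up. It gives the time, the measured TCP pose, the force and the opening at its end, in the units of the state.
- manip.read_state(): the state, without advancing time (a new reading comes with each control period).
- manip.read_camera(name): name is "scene" or "top" or "wrist"; returns a dict with "frame" (384x512x3 uint8, red, green, blue), "vertical_fov" (degrees; the focal length in pixels is half the picture's height over the tangent of half this angle, whatever the lens; pixels are square), "cx", "cy" (the principal point, pixels), "R" (3x3) and "t" (3): a world point X has camera coordinates R X + t; the wrist camera has in their place "tool_from_camera" (4x4, takes a point from camera to tool coordinates, whose origin is the TCP and whose axes are the tool frame's). Camera axes: x right, y down, z forward; pixel columns grow to the right and rows downward; lengths in m; the calibration is good to about 2 mm. The wrist camera is an equidistant fisheye: a pixel r from the principal point sees the ray r / f radians off the axis. A picture is of the moment at which its call begins: read the wrist's pose just before it. There is no depth.
- manip.finish_job(): hands the job in, once; it reports no verdict.
Trained networks look in a picture, given as the dict that the camera call returned (one of the last four; its "shot" number tells which), for a name from the list of things; names that differ only in an ending like _2 or _b are one class to them, and where a whole thing is asked for, a point or a joint stands for the part that bears it (a point fixed in the world has none). Each returns a list of dicts, best first, with "conf" (0 to 1); they miss things now and then, are a little off and sometimes report something else, mostly with a low value. They report only what shows in the picture. A call takes as long as a camera call.
- manip.cut_out(name, picture): "pixels" (384x512 bool, what is visible of it) and "bbox" ([left, top, right, bottom] in pixels, round what is visible of it).
The state is a dict: "time": time; "joints": joint angles; "qd": joint speeds; "tau": joint torques, N m; "tool_pos": TCP position; "eef_rot": TCP orientation; "wrist_force": force on the tool from outside, world axes, zero at the start; "torque": the same for the moment, N m; "gripper_width": finger opening in m.
Only numpy, scipy, OpenCV 4.12 (cv2) and the standard library are available. Lean on these libraries where they do the work, as an engineer would, in place of code of your own. Each camera call takes 0.05 s, during which the arm holds its last target.

## Working session

There is one attempt and no reset: what is moved stays moved. The work goes in short steps, Python scripts to look and compute and a tool call to move; the robot and the scene stay as the last step left them, time stands still between calls to the robot, and variables do not carry over. Pictures are saved under pics/ and viewed, and the job is handed in when it is done.

Besides the shell and the picture viewer there is one more tool, called after "Request:" by a JSON object that holds its "method" and its "body". carry_out: Moves the arm, as the interface text tells. Its arguments: {"type":"object","properties":{"commands":{"type":"array","items":{"type":"array","items":{"type":"number"}}},"hand":{"type":"number"},"grip_force":{"type":"number"}},"required":["commands"]}

```bash
ls; mkdir -p pics
cat > h.py <<'E'
import numpy as np, cv2
from cell import manip
def save(p,n): cv2.imwrite('pics/'+n+'.png',cv2.cvtColor(p['frame'],cv2.COLOR_RGB2BGR))
def foc(p): return p['frame'].shape[0]/2/np.tan(np.radians(p['vertical_fov'])/2)
def back(p,uv,z):
    f=foc(p);R=np.array(p['R']);t=np.array(p['t'])
    uv=np.atleast_2d(np.array(uv,float))
    d=np.c_[(uv[:,0]-p['cx'])/f,(uv[:,1]-p['cy'])/f,np.ones(len(uv))]
    C=-R.T@t; D=d@R
    s=(z-C[2])/D[:,2]
    return C+D*s[:,None]
def proj(p,X):
    f=foc(p);c=np.atleast_2d(X)@np.array(p['R']).T+np.array(p['t'])
    return np.c_[c[:,0]/c[:,2]*f+p['cx'],c[:,1]/c[:,2]*f+p['cy']]
E
python3 - <<'E'
from h import *
print(manip.read_state(), manip.hold_point_z)
a=manip.read_camera('top');save(a,'top0')
b=manip.read_camera('scene');save(b,'scene0')
print({k:v for k,v in a.items() if k!='frame'},{k:v for k,v in b.items() if k!='frame'})
for p in (a,b):
  for n in ['long_bar','short_bar','quoin','case','board','cradle']:
    for r in manip.cut_out(n,p)[:2]: print(p['shot'],n,r['conf'],r['bbox'])
E
```

```text
pics
{'time': 0.0, 'joints': array([-76.93687221,  21.99176618,   2.51193762,  91.6482368 ,
        -1.02635102,  66.53197424,  -2.85789178]), 'qd': array([ 0.05621215,  0.01843972,  0.04899682, -0.01335095,  0.00879789,
       -0.015166  ,  0.05120863]), 'tau': array([ 1.18795647e-04, -4.33465147e+01,  1.02465268e+00, -2.49509490e+01,
        1.06665053e-02,  1.13513033e-02, -2.06874198e-07]), 'tool_pos': array([0.20771846, 0.61482027, 0.19079633]), 'eef_rot': array([-9.01492965e+01, -7.47151134e-03, -1.86616053e+01]), 'wrist_force': array([-0.0172539 , -0.27066773, -0.83418742]), 'torque': array([-0.02131   , -0.06444012, -0.03153905]), 'gripper_width': 0.08558054852298358} 0.0187
{'vertical_fov': 51.03680553042602, 'cx': 259.0724800080645, 'cy': 189.06758022281804, 'R': array([[-0.02036976, -0.99978215, -0.00455161],
       [-0.99624668,  0.02068038, -0.08405275],
       [ 0.08412857,  0.00282239, -0.99645091]]), 't': array([0.03492548, 0.60525711, 0.95271915]), 'shot': 1} {'vertical_fov': 52.385714051408534, 'cx': 258.4987297980675, 'cy': 195.4620203485757, 'R': array([[ 0.88511042, -0.46535886,  0.00454765],
       [-0.25833975, -0.4994421 , -0.82693299],
       [ 0.38709188,  0.73075216, -0.56228209]]), 't': array([-0.53870792,  0.18799348,  0.92860223]), 'shot': 2}
1 long_bar 0.67 [321.5, 181.8, 411.9, 195.1]
1 short_bar 0.94 [343.7, 157.0, 396.1, 168.3]
1 short_bar 0.36 [314.4, 96.2, 336.7, 124.5]
1 quoin 0.66 [357.5, 167.8, 370.0, 181.1]
1 case 0.76 [316.9, 141.8, 413.2, 213.0]
1 board 0.73 [195.0, 157.1, 301.0, 229.1]
1 cradle 0.56 [338.3, 250.9, 378.7, 268.2]
2 long_bar 0.59 [281.7, 213.4, 325.2, 272.3]
2 quoin 0.53 [296.5, 241.6, 317.6, 254.2]
2 case 0.69 [268.8, 213.4, 352.5, 288.6]
2 board 0.66 [330.2, 200.4, 353.1, 220.3]
2 board 0.62 [205.3, 169.7, 293.3, 225.3]
2 cradle 0.57 [218.3, 248.9, 255.2, 285.7]
```

Run:
```python
import cv2
a=cv2.imread('pics/top0.png')[80:290,170:440]; cv2.imwrite('pics/top0c.png',cv2.resize(a,None,fx=2.9,fy=2.8,interpolation=cv2.INTER_CUBIC))
```

```text
(no output)
```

View pics/top0c.png

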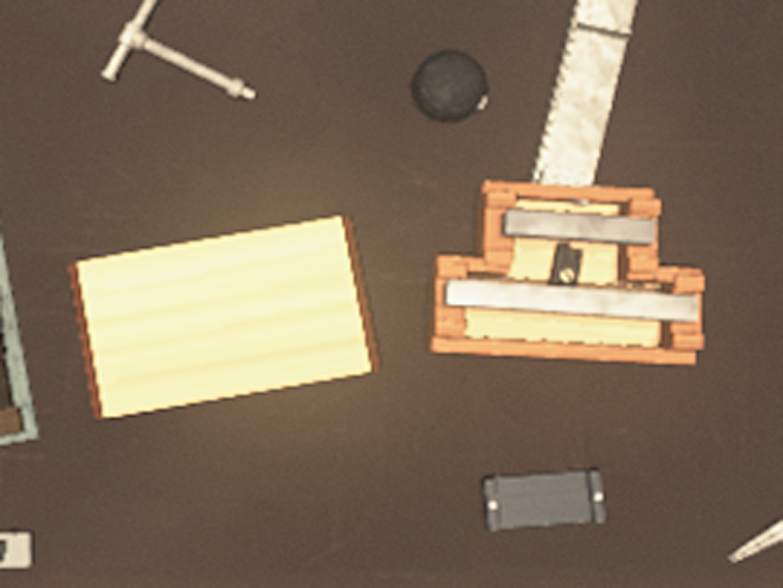

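View pics/top0.png

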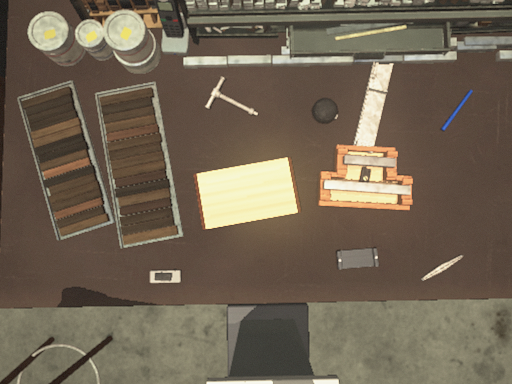

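View pics/scene0.png

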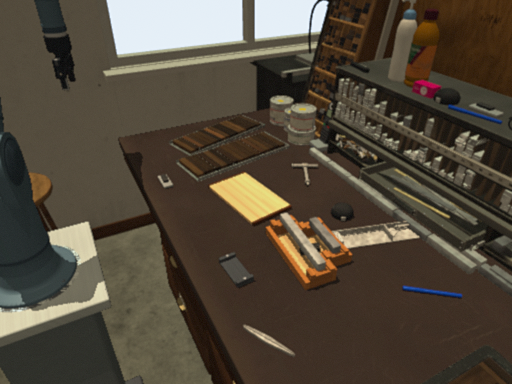

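```bash
cat >> h.py <<'E'
def rect(p,m,z):
    m=m.astype(np.uint8)
    c=max(cv2.findContours(m,cv2.RETR_EXTERNAL,cv2.CHAIN_APPROX_NONE)[0],key=cv2.contourArea)[:,0,:]
    X=back(p,c,z)[:,:2]*1000
    (cx,cy),(w,h),a=cv2.minAreaRect(X.astype(np.float32))
    if w>h: w,h,a=h,w,a-90   # long side direction = a+90
    yaw=(a+90)%180   # direction of long axis from x
    return np.round([cx,cy,w,h,yaw-90],1)
E
python3 - <<'E'
from h import *
Z=dict(long_bar=.059,short_bar=.058,quoin=.022,case=.03,board=.012,cradle=.014,tape_measure=.03,stamp_pad=.018)
for c in ('top','scene'):
  p=manip.read_camera(c)
  for n in Z:
    for r in manip.cut_out(n,p)[:2]: print(c,n,r['conf'],rect(p,r['pixels'],Z[n]))
E
```

```text
top long_bar 0.79 [ 602.4 -229.9   24.9  208.7   -5.3]
top short_bar 0.63 [ 663.5 -238.6   23.8  123.    -5.2]
top quoin 0.22 [596.4  52.1 138.3 243.7   8.8]
top case 0.74 [ 630.6 -237.   152.9  226.9   -4.8]
top board 0.57 [597.2  52.4 139.7 247.5   9. ]
top board 0.19 [ 802.4 -146.7   60.2   61.4   88.8]
top cradle 0.58 [ 433.1 -212.    46.5  100.3    5.1]
top cradle 0.57 [ 800.6 -146.3   60.    63.9   88.2]
top tape_measure 0.95 [ 794.6 -144.3   56.7   59.1   25.6]
top stamp_pad 0.78 [399.8 252.3  30.9  75.1  -1.1]
scene long_bar 0.97 [ 596.7 -243.3   37.   222.    -6.3]
scene short_bar 0.89 [ 659.3 -252.    36.7  137.2   -5.1]
scene short_bar 0.27 [ 616.9 -281.7   12.    24.8  -27.4]
scene quoin 0.65 [ 641.9 -249.1   15.2   26.3  -27.4]
scene quoin 0.26 [ 427.2 -224.9   48.6  107.3    3.5]
scene case 0.85 [ 623.1 -241.7  162.5  251.5   -4.2]
scene board 0.56 [595.5  45.5 153.  261.    9.3]
scene cradle 0.58 [ 430.7 -215.4   45.1  106.8    1.4]
scene tape_measure 0.6 [ 785.4 -166.4   61.    86.6  -36.5]
scene stamp_pad 0.56 [3.964e+02 2.356e+02 3.580e+01 9.650e+01 2.000e-01]
```

Request:
{"method": "carry_out", "body": {"commands": [[20, -40, 10, -0.07], [40, -80, 20, -0.14], [60, -120, 30, -0.21], [80, -160, 40, -0.28], [100, -200, 50, -0.35], [120, -240, 60, -0.42], [140, -280, 60, -0.5], [160, -320, 60, -0.58]]}}

```text
time: 2.4
tool_pos: [0.369, 0.2944, 0.253]
eef_rot: [-89.9, 0.0, -52.1]
wrist_force: [0.3, 0.1, -0.2]
gripper_width: 0.0849
```

Request:
{"method": "carry_out", "body": {"commands": [[20, -40, 0, -0.08], [40, -80, 0, -0.16], [60, -120, 0, -0.24], [80, -160, 0, -0.32], [100, -200, 0, -0.4], [120, -240, 0, -0.48], [140, -280, 0, -0.56], [160, -320, 0, -0.64]]}}

```text
time: 3.2
tool_pos: [0.5296, -0.0272, 0.2535]
eef_rot: [-89.8, 0.1, -88.9]
wrist_force: [1.0, -0.3, 0.5]
gripper_width: 0.0854
```

Request:
{"method": "carry_out", "body": {"commands": [[15, -35, 0, -0.02], [30, -70, 0, -0.04], [45, -105, 0, -0.06], [60, -140, 0, -0.08], [75, -174, 0, -0.1], [90, -208, 0, -0.106], [90, -208, 0, -0.106], [90, -208, 0, -0.106]]}}

```text
time: 4.0
tool_pos: [0.6192, -0.2364, 0.2532]
eef_rot: [-89.9, 0.1, -95.1]
wrist_force: [0.5, 1.2, 0.3]
gripper_width: 0.0851
```

```bash
cat >> h.py <<'E'
from scipy.spatial.transform import Rotation as Ro
def wcam():
    s=manip.read_state(); p=manip.read_camera('wrist')
    T=np.eye(4); T[:3,:3]=Ro.from_euler('xyz',s['eef_rot'],degrees=True).as_matrix(); T[:3,3]=s['tool_pos']
    p['W']=T@np.array(p['tool_from_camera']); return p
def wback(p,uv,z):
    f=foc(p); uv=np.atleast_2d(np.array(uv,float)); d=uv-[p['cx'],p['cy']]
    r=np.hypot(*d.T); th=r/f
    v=np.c_[d/np.maximum(r,1e-9)[:,None]*np.sin(th)[:,None],np.cos(th)]
    D=v@p['W'][:3,:3].T; C=p['W'][:3,3]
    return C+D*((z-C[2])/D[:,2])[:,None]
def wrect(p,m,z):
    m=m.astype(np.uint8)
    c=max(cv2.findContours(m,cv2.RETR_EXTERNAL,cv2.CHAIN_APPROX_NONE)[0],key=cv2.contourArea)[:,0,:]
    X=wback(p,c,z)[:,:2]*1000
    (cx,cy),(w,h),a=cv2.minAreaRect(X.astype(np.float32))
    if w>h: w,h,a=h,w,a-90
    return np.round([cx,cy,w,h,(a+90)%180-90],1)
E
python3 - <<'E'
from h import *
p=wcam(); save(p,'w1'); print(manip.read_state()['tool_pos'],manip.read_state()['joints'],p['W'].round(3),p['vertical_fov'],p['cx'],p['cy'])
for n,z in dict(long_bar=.059,short_bar=.058,quoin=.022,case=.042).items():
    for r in manip.cut_out(n,p)[:2]: print(n,r['conf'],r['bbox'],wrect(p,r['pixels'],z))
E
```

```text
[ 0.61957389 -0.23458316  0.25322177] [-15.5023008   25.56233695  44.82280665  87.36289483 -18.58630322
  74.60086926  26.45782086] [[ 0.996 -0.084 -0.025  0.626]
 [-0.087 -0.941 -0.326 -0.154]
 [ 0.004  0.327 -0.945  0.434]
 [ 0.     0.     0.     1.   ]] 65.70646984690485 254.22946482385115 190.1662768618983
long_bar 0.86 [232.2, 77.4, 252.9, 222.7] [ 606.4 -233.6   22.1  200.8   -4.8]
short_bar 0.63 [280.7, 109.8, 300.7, 201.8] [ 668.3 -243.3   24.7  124.2   -4.4]
short_bar 0.37 [251.3, 138.4, 280.7, 162.8] [ 636.6 -231.2   23.3   39.1   78.2]
quoin 0.65 [247.6, 138.6, 283.4, 163.6] [ 637.1 -238.7   26.4   43.    80.9]
case 0.6 [205.9, 74.7, 321.1, 225.1] [ 634.7 -236.6  147.   217.    -3.7]
```

View pics/w1.png

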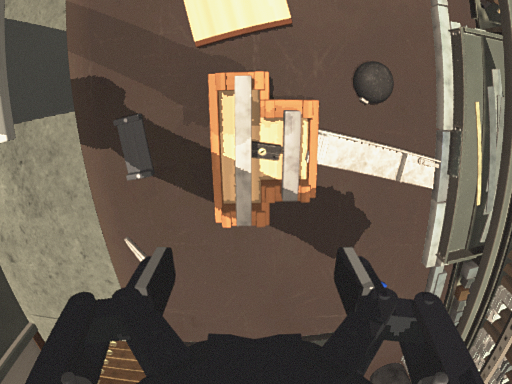

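Request:
{"method": "carry_out", "body": {"commands": [[-4, 0, -20, 0], [-8, 0, -40, 0], [-12, 0, -60, 0], [-15, 1, -80, 0], [-15, 1, -100, 0.003], [-15, 1, -110, 0.003], [-15, 1, -110, 0.003], [-15, 1, -110, 0.003]], "hand": 53}}

```text
time: 5.05
tool_pos: [0.6056, -0.2318, 0.1444]
eef_rot: [-89.7, 0.2, -94.6]
wrist_force: [1.0, 0.0, -0.0]
gripper_width: 0.0455
```

Run:
```python
from h import *
p=wcam(); save(p,'w2'); s=manip.read_state();print(s['tool_pos'],s['eef_rot'],s['gripper_width'])
for n,z in dict(long_bar=.059,short_bar=.058,quoin=.022,case=.042).items():
    for r in manip.cut_out(n,p)[:1]: print(n,r['conf'],r['bbox'],wrect(p,r['pixels'],z))
```

```text
[ 0.6059236  -0.23222604  0.14492547] [-89.67466706   0.14250638 -94.63797691] 0.0453295825441541
long_bar 0.7 [242.3, 70.4, 271.1, 271.5] [ 606.3 -233.    22.8  203.    -5.2]
short_bar 0.62 [301.5, 121.5, 332.7, 242.7] [ 666.6 -240.7   25.   121.    -4.9]
quoin 0.87 [263.2, 157.6, 304.2, 188.8] [ 637.4 -237.9   27.6   40.8   80.4]
case 0.95 [202.3, 70.7, 353.9, 271.3] [ 632.7 -237.2  142.3  217.    -4.2]
```

View pics/w2.png

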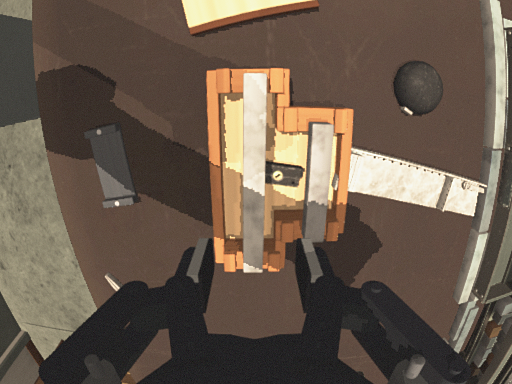

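Request:
{"method": "carry_out", "body": {"commands": [[0, -1, -20, -0.005], [0, -1, -40, -0.005], [0, -1, -60, -0.005], [0, -1, -80, -0.005], [0, -1, -95, -0.005], [0, -1, -108, -0.005], [0, -1, -115, -0.005], [0, -1, -115, -0.005]]}}

```text
time: 6.1
tool_pos: [0.6051, -0.2332, 0.0288]
eef_rot: [-89.8, 0.2, -95.0]
wrist_force: [0.4, -0.3, 0.3]
gripper_width: 0.0451
```

Request:
{"method": "carry_out", "body": {"commands": [[0, 0, 0, 0], [0, 0, 0, 0], [0, 0, 0, 0], [0, 0, 0, 0], [0, 0, 0, 0], [0, 0, 0, 0], [0, 0, 0, 0], [0, 0, 0, 0]], "hand": 0, "grip_force": 60}}

```text
time: 6.9
tool_pos: [0.6051, -0.2332, 0.0288]
eef_rot: [-89.8, 0.2, -95.0]
wrist_force: [0.4, -0.1, 0.5]
gripper_width: -0.0001
```

Run:
```python
from h import *
p=wcam(); save(p,'w3'); 
for i in range(3): s=manip.read_state();print(s['tool_pos'],s['eef_rot'],s['gripper_width'])
for n,z in dict(long_bar=.059,short_bar=.058,quoin=.022,case=.042).items():
    for r in manip.cut_out(n,p)[:1]: print(n,r['conf'],r['bbox'],wrect(p,r['pixels'],z))
```

```text
[ 0.60504399 -0.23320242  0.02881517] [-89.78225457   0.16858361 -94.95650537] 5.299563679369795e-05
[ 0.60504399 -0.23320242  0.02881517] [-89.78225457   0.16858361 -94.95650537] 5.299563679369795e-05
[ 0.60504399 -0.23320242  0.02881517] [-89.78225457   0.16858361 -94.95650537] 5.299563679369795e-05
long_bar 0.94 [232.9, 55.6, 279.2, 337.7] [ 610.1 -185.    21.5  104.7   -5.1]
short_bar 0.88 [326.1, 137.3, 384.9, 297.7] [ 665.7 -232.1   27.   107.1   -5.1]
quoin 0.89 [270.4, 194.3, 331.1, 236.7] [ 638.2 -237.7   27.3   39.9   79.2]
case 0.91 [178.0, 53.6, 404.3, 302.4] [ 633.6 -216.8  137.8  176.    -4.4]
```

View pics/w3.png

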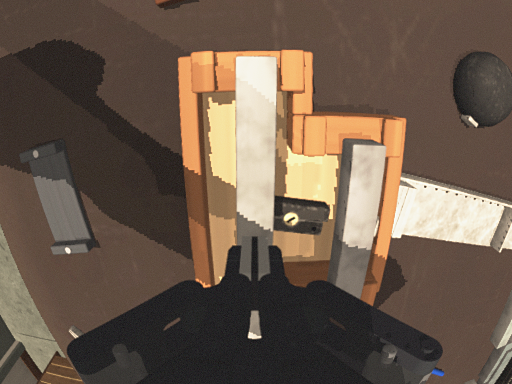

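Run:
```python
from h import *
p=wcam(); s=manip.read_state()
f=foc(p)
def wproj(p,X):
    c=(np.linalg.inv(p['W'])@np.append(X,1))[:3]; r=np.hypot(c[0],c[1]); th=np.arctan2(r,c[2])
    return np.array([p['cx'],p['cy']])+f*th*c[:2]/r
T=np.array(s['tool_pos'])
for dz in (0,.0187,.03,.05): print(dz,wproj(p,T+[0,0,dz]))
a=manip.read_camera('scene');save(a,'s1');b=manip.read_camera('top');save(b,'t1')
print(proj(a,[T,T+[0,0,.0187]]),proj(b,T))
c=a['frame'][150:310,190:390];cv2.imwrite('pics/s1c.png',cv2.resize(c[:,:,::-1],None,fx=3.7,fy=3.7,interpolation=cv2.INTER_CUBIC))
c=b['frame'][100:280,290:440];cv2.imwrite('pics/t1c.png',cv2.resize(c[:,:,::-1],None,fx=3.3,fy=3.3,interpolation=cv2.INTER_CUBIC))
```

```text
0 [253.1415001 218.5384577]
0.0187 [253.20244277 231.16355001]
0.03 [253.24587701 239.98012891]
0.05 [253.33863544 258.33717839]
[[300.67842172 245.16428568]
 [301.17204173 239.45544629]] [[364.58822055 187.08712606]]
```

View pics/s1c.png

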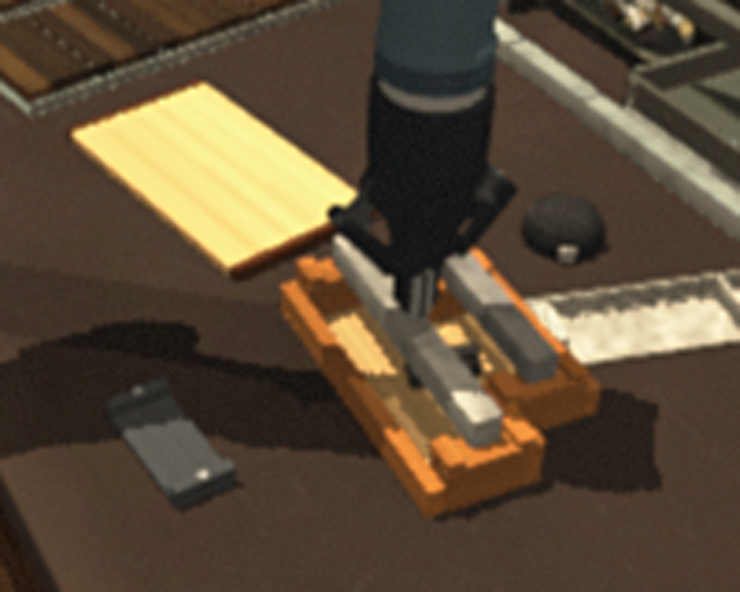

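View pics/t1c.png

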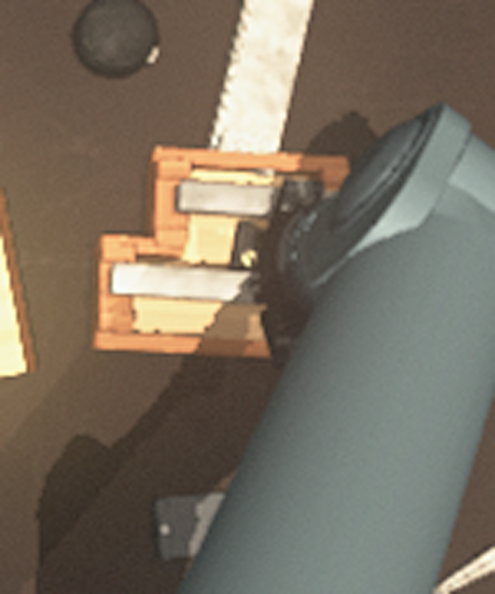

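Request:
{"method": "carry_out", "body": {"commands": [[0, 0, 0, 0], [0, 0, 0, 0], [0, 0, 0, 0], [0, 0, 0, 0], [0, 0, 0, 0], [0, 0, -4, 0], [0, 0, -8, 0], [0, 0, -12, 0]], "hand": 53}}

```text
time: 8.1
tool_pos: [0.6049, -0.233, 0.0163]
eef_rot: [-89.8, 0.2, -95.0]
wrist_force: [-0.3, 0.0, 0.6]
gripper_width: 0.0452
```

Run:
```python
from h import *
p=wcam(); save(p,'w4'); s=manip.read_state();print(s['tool_pos'],s['wrist_force'],s['gripper_width'])
a=manip.read_camera('scene')
c=a['frame'][170:300,240:380];cv2.imwrite('pics/s2c.png',cv2.resize(c[:,:,::-1],None,fx=4.5,fy=4.5,interpolation=cv2.INTER_CUBIC))
```

```text
[ 0.60425735 -0.23279553  0.01547277] [ 0.034634   -0.60292827  0.05278165] 0.045208205592170675
```

View pics/s2c.png

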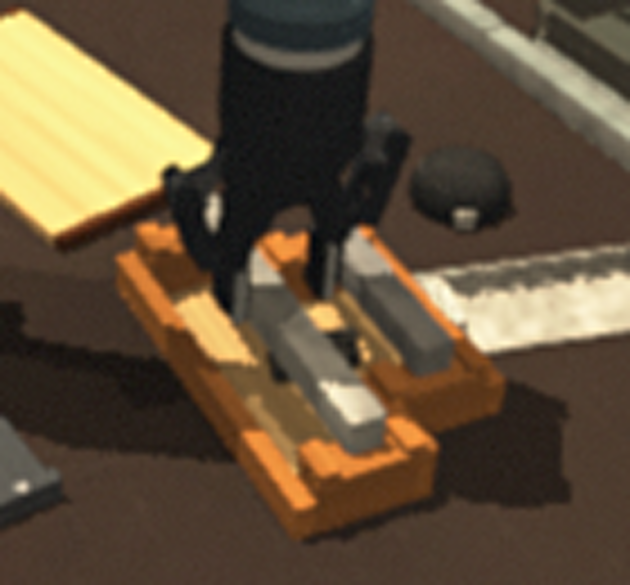

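View pics/w4.png

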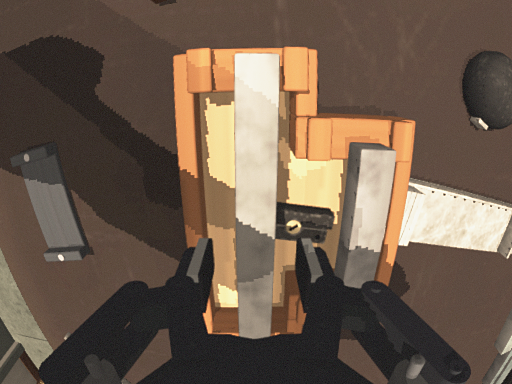

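Request:
{"method": "carry_out", "body": {"commands": [[1, 0, -4, 0], [1, 0, -8, 0], [1, 0, -12, 0], [1, 0, -12, 0], [1, 0, -12, 0], [1, 0, -12, 0], [1, 0, -12, 0], [1, 0, -12, 0]]}}

```text
time: 9.0
tool_pos: [0.6054, -0.2328, 0.0039]
eef_rot: [-89.9, 0.2, -95.0]
wrist_force: [0.3, -0.3, -0.0]
gripper_width: 0.0453
```

Request:
{"method": "carry_out", "body": {"commands": [[0, 0, 0, 0], [0, 0, 0, 0], [0, 0, 0, 0], [0, 0, 0, 0], [0, 0, 0, 0], [0, 0, 0, 0], [0, 0, 0, 0], [0, 0, 0, 0]], "hand": 0, "grip_force": 60}}

```text
time: 9.8
tool_pos: [0.6057, -0.233, 0.0044]
eef_rot: [-89.8, 0.2, -95.0]
wrist_force: [-1.5, 0.1, 4.9]
gripper_width: 0.0197
```

Run:
```python
from h import *
p=wcam(); save(p,'w5'); s=manip.read_state();print(s['tool_pos'],s['eef_rot'],s['wrist_force'],s['gripper_width'])
for n,z in dict(long_bar=.059,short_bar=.058,quoin=.022,case=.042).items():
    for r in manip.cut_out(n,p)[:1]: print(n,r['conf'],r['bbox'],wrect(p,r['pixels'],z))
```

```text
[ 0.60566346 -0.23301979  0.00437874] [-89.83526335   0.18637852 -94.95497867] [-0.97942425  0.11081827  5.646754  ] 0.019296821709894357
long_bar 0.81 [230.9, 51.2, 282.8, 334.5] [ 608.2 -210.3   20.9  155.2   -5.1]
short_bar 0.56 [342.0, 146.3, 406.8, 323.9] [ 666.1 -221.7   27.8   86.9   -5. ]
quoin 0.73 [273.7, 206.7, 339.4, 256.2] [ 637.9 -236.6   27.3   40.1   76.5]
case 0.97 [164.0, 45.0, 425.0, 334.1] [ 633.7 -206.9  134.5  156.7   -4.4]
```

View pics/w5.png

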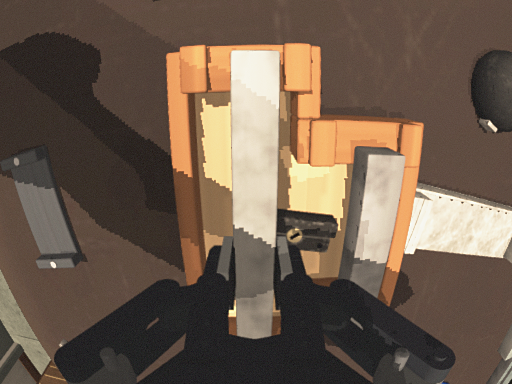

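Request:
{"method": "carry_out", "body": {"commands": [[0, 0, 8, 0], [0, 0, 20, 0], [0, 0, 40, 0], [0, 0, 65, 0], [0, 0, 90, 0], [2, 20, 100, 0.02], [4, 50, 100, 0.04], [6, 80, 100, 0.06]]}}

```text
time: 10.85
tool_pos: [0.6115, -0.153, 0.1052]
eef_rot: [-89.8, 0.2, -91.6]
wrist_force: [0.6, 0.6, -3.8]
gripper_width: 0.0194
```

Request:
{"method": "carry_out", "body": {"commands": [[2, 30, 0, 0.03], [4, 60, 0, 0.06], [6, 90, 0, 0.09], [8, 120, 0, 0.12], [10, 150, 0, 0.15], [13, 180, 0, 0.184], [15, 210, 0, 0.184], [15, 210, 0, 0.184]]}}

```text
time: 11.65
tool_pos: [0.6261, 0.066, 0.1045]
eef_rot: [-89.8, 0.5, -80.5]
wrist_force: [-0.8, 0.4, -3.8]
gripper_width: 0.0198
```

Run:
```python
from h import *
p=wcam(); save(p,'w6'); s=manip.read_state();print(s['tool_pos'],s['eef_rot'],s['wrist_force'],s['torque'],s['gripper_width'])
for n,z in dict(long_bar=.059+.1,board=.012).items():
    for r in manip.cut_out(n,p)[:1]: print(n,r['conf'],r['bbox'],wrect(p,r['pixels'],z))
```

```text
[0.62587457 0.06199028 0.10462919] [-89.83463698   0.2998335  -80.65489519] [ 0.03075949 -1.27702357 -3.59744126] [ 0.00541159 -0.01718377 -0.05663132] 0.01940694157887784
long_bar 0.56 [230.8, 48.5, 282.9, 336.5] [622.4  88.5  20.9 155.6   9.5]
board 0.75 [153.6, 56.5, 303.6, 285.1] [569.5  49.2  75.4 241.1   9.3]
```

View pics/w6.png

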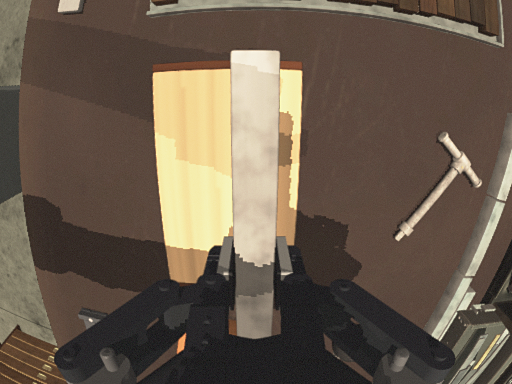

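Request:
{"method": "carry_out", "body": {"commands": [[1, -3, -20, 0], [1, -5, -40, 0], [1, -5, -60, 0], [1, -5, -80, 0], [1, -5, -95, 0], [1, -5, -107, 0], [1, -5, -114, 0], [1, -5, -118, 0]]}}

```text
time: 12.6
tool_pos: [0.6269, 0.051, -0.0134]
eef_rot: [-89.9, 0.1, -81.1]
wrist_force: [-0.1, -0.6, -3.1]
gripper_width: 0.0196
```

Request:
{"method": "carry_out", "body": {"commands": [[0, 0, -1, 0], [0, 0, -1, 0], [0, 0, -2, 0], [0, 0, -2, 0], [0, 0, -3, 0], [0, 0, -3, 0], [0, 0, -3, 0], [0, 0, -3, 0]]}}

```text
time: 13.4
tool_pos: [0.6269, 0.051, -0.0164]
eef_rot: [-89.8, 0.1, -81.1]
wrist_force: [1.0, 0.4, -3.5]
gripper_width: 0.0192
```

Request:
{"method": "carry_out", "body": {"commands": [[0, 0, -1, 0], [0, 0, -1, 0], [0, 0, -2, 0], [0, 0, -2, 0], [0, 0, -2, 0], [0, 0, -2, 0], [0, 0, -2, 0], [0, 0, -2, 0]]}}

```text
time: 14.2
tool_pos: [0.6269, 0.0509, -0.0184]
eef_rot: [-89.8, 0.1, -81.1]
wrist_force: [0.4, -0.2, -2.5]
gripper_width: 0.0195
```

Request:
{"method": "carry_out", "body": {"commands": [[0, 0, -1, 0], [0, 0, -1, 0], [0, 0, -1, 0], [0, 0, -1, 0], [0, 0, -1, 0], [0, 0, -1, 0], [0, 0, -1, 0], [0, 0, -1, 0]]}}

```text
time: 15.0
tool_pos: [0.6269, 0.051, -0.0194]
eef_rot: [-89.8, 0.1, -81.1]
wrist_force: [-0.5, 0.6, -2.9]
gripper_width: 0.0196
```

Request:
{"method": "carry_out", "body": {"commands": [[0, 0, -1, 0], [0, 0, -1, 0], [0, 0, -1, 0], [0, 0, -1, 0], [0, 0, -1, 0], [0, 0, -1, 0], [0, 0, -1, 0], [0, 0, -1, 0]]}}

```text
time: 15.8
tool_pos: [0.6271, 0.051, -0.0197]
eef_rot: [-89.8, 0.1, -81.1]
wrist_force: [-3.6, 0.8, 5.2]
gripper_width: 0.0193
```

Request:
{"method": "carry_out", "body": {"commands": [[0, 0, -1, 0], [0, 0, -1, 0], [0, 0, -1, 0], [0, 0, -1, 0], [0, 0, -1, 0], [0, 0, -1, 0], [0, 0, -1, 0], [0, 0, -1, 0]]}}

```text
time: 16.6
tool_pos: [0.6271, 0.0511, -0.0196]
eef_rot: [-89.9, 0.2, -81.1]
wrist_force: [-4.4, -0.0, 7.4]
gripper_width: 0.0197
```

Request:
{"method": "carry_out", "body": {"commands": [[0, 0, 0, 0], [0, 0, 0, 0], [0, 0, 0, 0], [0, 0, 0, 0], [0, 0, 0, 0], [0, 0, 10, 0], [0, 0, 30, 0], [0, 0, 60, 0]], "hand": 50}}

```text
time: 17.4
tool_pos: [0.6253, 0.0509, 0.0398]
eef_rot: [-90.1, 0.2, -81.1]
wrist_force: [0.3, 0.0, -0.1]
gripper_width: 0.043
```

Request:
{"method": "carry_out", "body": {"commands": [[0, 0, 40, 0], [0, 0, 90, 0], [0, -40, 140, -0.03], [3, -80, 160, -0.06], [6, -120, 160, -0.09], [10, -165, 160, -0.12], [16, -210, 160, -0.18], [22, -255, 160, -0.23]]}}

```text
time: 18.2
tool_pos: [0.6474, -0.2058, 0.201]
eef_rot: [-90.0, 0.2, -94.4]
wrist_force: [-0.6, 0.9, -0.4]
gripper_width: 0.0428
```

Request:
{"method": "carry_out", "body": {"commands": [[5, -15, 0, -0.01], [10, -30, 0, -0.01], [13, -33, 0, -0.01], [13, -33, 0, -0.01], [13, -33, 0, -0.01], [13, -33, 0, -0.01], [13, -33, 0, -0.01], [13, -33, 0, -0.01]]}}

```text
time: 19.0
tool_pos: [0.6606, -0.2378, 0.201]
eef_rot: [-90.0, 0.2, -94.9]
wrist_force: [0.4, -0.0, 0.3]
gripper_width: 0.0427
```

Run:
```python
from h import *
p=wcam(); save(p,'w7'); s=manip.read_state();print(s['tool_pos'],s['eef_rot'],s['wrist_force'],s['gripper_width'])
for n,z in dict(long_bar=.035,short_bar=.058,quoin=.022,case=.042).items():
    for r in manip.cut_out(n,p)[:1]: print(n,r['conf'],r['bbox'],wrect(p,r['pixels'],z))
a=manip.read_camera('top')
for n,z in dict(long_bar=.035,short_bar=.058,board=.012).items():
    for r in manip.cut_out(n,a)[:1]: print(n,r['conf'],r['bbox'],rect(a,r['pixels'],z))
```

```text
[ 0.66054316 -0.23807036  0.20104951] [-89.98429628   0.19946093 -94.89229874] [-0.57025066  0.33104712  0.86508631] 0.042735978438923884
long_bar 0.79 [214.5, 1.7, 238.5, 11.1] [642.3 -49.3  15.4  23.7  82.6]
short_bar 0.82 [251.2, 112.6, 270.9, 217.5] [ 669.5 -241.7   21.9  124.8   -5.3]
quoin 0.75 [209.0, 148.6, 250.8, 173.3] [ 632.3 -237.6   24.9   52.9   75.3]
case 0.88 [170.6, 74.5, 296.8, 246.1] [ 636.7 -237.9  144.1  219.8   -3.7]
long_bar 0.77 [205.4, 171.9, 288.6, 191.8] [623.   50.7  24.  201.5   8.5]
short_bar 0.95 [344.2, 158.0, 397.1, 168.0] [ 663.  -235.1   26.   120.9   -5.1]
board 0.59 [191.9, 154.2, 301.3, 231.1] [596.7  52.5 144.3 248.3   8.8]
```

View pics/w7.png

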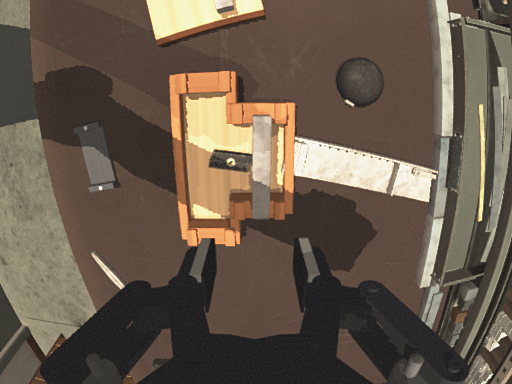

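Request:
{"method": "carry_out", "body": {"commands": [[3, -1, -40, 0], [6, -2, -80, 0], [8, -3, -115, 0], [8, -3, -145, 0], [8, -3, -165, 0], [8, -3, -180, 0], [8, -3, -190, 0], [8, -3, -194, 0]]}}

```text
time: 20.25
tool_pos: [0.6685, -0.2419, 0.0067]
eef_rot: [-90.0, 0.2, -94.9]
wrist_force: [-1.0, 0.0, -0.2]
gripper_width: 0.0426
```

Run:
```python
from h import *
p=wcam(); save(p,'w8'); s=manip.read_state();print(s['tool_pos'],s['eef_rot'],s['wrist_force'],s['gripper_width'])
```

```text
[ 0.66852441 -0.24193159  0.00663503] [-89.98832026   0.17331602 -94.94518501] [ 0.1885023  -0.51147038  0.47844128] 0.04324056596442419
```

View pics/w8.png

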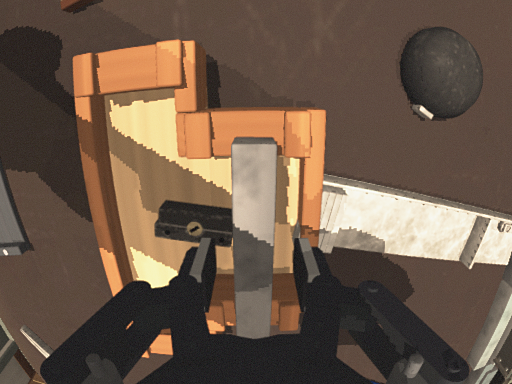

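Request:
{"method": "carry_out", "body": {"commands": [[0, 0, 0, 0], [0, 0, 0, 0], [0, 0, 0, 0], [0, 0, 0, 0], [0, 0, 0, 0], [0, 0, 0, 0], [0, 0, 0, 0], [0, 0, 0, 0]], "hand": 0}}

```text
time: 21.1
tool_pos: [0.6697, -0.2426, 0.0083]
eef_rot: [-89.8, 0.1, -95.0]
wrist_force: [0.0, -0.3, 5.5]
gripper_width: 0.0191
```

Run:
```python
from h import *
p=wcam(); save(p,'w9'); s=manip.read_state();print(s['tool_pos'],s['eef_rot'],s['wrist_force'],s['gripper_width'])
```

```text
[ 0.66974151 -0.24259037  0.00833446] [-89.83963654   0.13838461 -94.94841896] [-0.66926914 -0.09859938  5.49660401] 0.019091712444920816
```

View pics/w9.png

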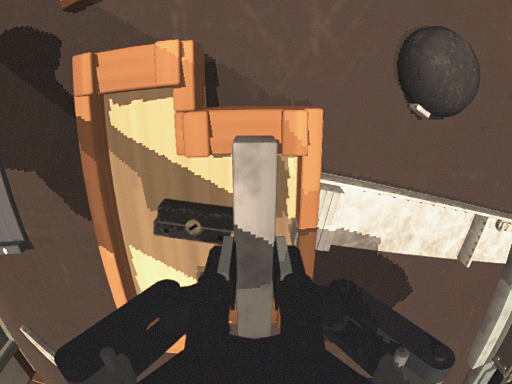

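Request:
{"method": "carry_out", "body": {"commands": [[0, 0, 8, 0], [0, 0, 20, 0], [0, 0, 40, 0], [0, 0, 65, 0], [0, 0, 90, 0], [-10, 20, 100, 0.02], [-20, 50, 100, 0.04], [-30, 80, 100, 0.06]]}}

```text
time: 21.95
tool_pos: [0.64, -0.1631, 0.1107]
eef_rot: [-89.7, 0.1, -91.6]
wrist_force: [-0.2, 1.0, -2.5]
gripper_width: 0.0193
```

Request:
{"method": "carry_out", "body": {"commands": [[-10, 30, 0, 0.03], [-20, 60, 0, 0.06], [-30, 90, 0, 0.09], [-40, 120, 0, 0.12], [-50, 150, 0, 0.15], [-60, 180, 0, 0.184], [-69, 210, 0, 0.184], [-69, 210, 0, 0.184]]}}

```text
time: 22.75
tool_pos: [0.5697, 0.0541, 0.1114]
eef_rot: [-89.7, 0.4, -80.6]
wrist_force: [-0.2, 0.0, -2.7]
gripper_width: 0.0193
```

Run:
```python
from h import *
p=wcam(); save(p,'w10'); s=manip.read_state();print(s['tool_pos'],s['eef_rot'],s['wrist_force'],s['gripper_width'])
for n,z in dict(board=.012,long_bar=.035).items():
    for r in manip.cut_out(n,p)[:2]: print(n,r['conf'],r['bbox'],wrect(p,r['pixels'],z))
```

```text
[0.57062109 0.05072719 0.11167749] [-89.62816174   0.24651739 -80.71891753] [ 0.73261372  0.01525921 -1.29851653] 0.018995232349740734
board 0.7 [214.1, 57.3, 358.0, 283.2] [601.2  52.6 139.4 244.2   9.1]
long_bar 0.69 [297.5, 85.0, 334.3, 278.3] [624.8  53.9  24.8 195.    8.8]
long_bar 0.64 [211.4, 55.4, 360.6, 281.4] [597.6  59.8 129.2 224.9   8.9]
```

View pics/w10.png

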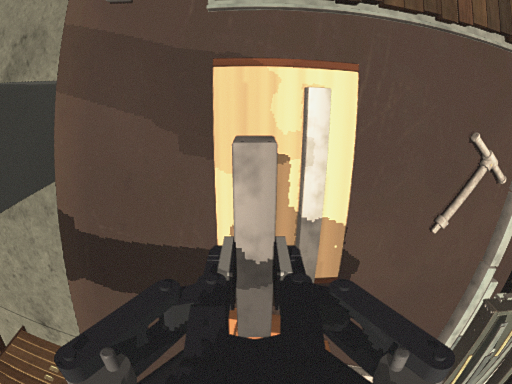

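Request:
{"method": "carry_out", "body": {"commands": [[0, -1, -20, -0.005], [0, -1, -40, -0.005], [0, -1, -60, -0.005], [0, -1, -80, -0.005], [0, -1, -97, -0.005], [0, -1, -112, -0.005], [0, -1, -121, -0.005], [0, -1, -125, -0.005]]}}

```text
time: 23.7
tool_pos: [0.571, 0.0448, -0.0141]
eef_rot: [-89.7, 0.1, -81.4]
wrist_force: [-0.2, -0.4, -1.6]
gripper_width: 0.019
```

Request:
{"method": "carry_out", "body": {"commands": [[0, 0, 0, 0], [0, 0, -1, 0], [0, 0, -1, 0], [0, 0, -1, 0], [0, 0, -2, 0], [0, 0, -2, 0], [0, 0, -2, 0], [0, 0, -2, 0]]}}

```text
time: 24.5
tool_pos: [0.5716, 0.0449, -0.0157]
eef_rot: [-89.6, 0.1, -81.4]
wrist_force: [0.3, -0.3, 1.0]
gripper_width: 0.0193
```

Request:
{"method": "carry_out", "body": {"commands": [[0, 0, 0, 0], [0, 0, 0, 0], [0, 0, 0, 0], [0, 0, 0, 0], [0, 0, 0, 0], [0, 0, 10, 0], [0, 0, 30, 0], [0, 0, 60, 0]], "hand": 50}}

```text
time: 25.3
tool_pos: [0.5699, 0.0447, 0.044]
eef_rot: [-89.8, 0.1, -81.4]
wrist_force: [-0.3, -0.5, 0.2]
gripper_width: 0.0428
```

Request:
{"method": "carry_out", "body": {"commands": [[0, 0, 40, 0], [5, -10, 80, -0.02], [13, -50, 110, -0.05], [23, -90, 120, -0.09], [33, -130, 120, -0.12], [43, -175, 120, -0.15], [53, -220, 120, -0.18], [60, -265, 120, -0.23]]}}

```text
time: 26.1
tool_pos: [0.6305, -0.2217, 0.1649]
eef_rot: [-89.7, 0.1, -94.6]
wrist_force: [0.1, 0.7, 0.8]
gripper_width: 0.0428
```

Request:
{"method": "carry_out", "body": {"commands": [[2, -15, 0, -0.01], [2, -18, 0, -0.01], [2, -18, 0, -0.01], [2, -18, 0, -0.01], [2, -18, 0, -0.01], [2, -18, 0, -0.01], [2, -18, 0, -0.01], [2, -18, 0, -0.01]]}}

```text
time: 26.9
tool_pos: [0.6326, -0.2391, 0.165]
eef_rot: [-89.7, 0.1, -95.1]
wrist_force: [-0.3, -0.6, 0.2]
gripper_width: 0.0428
```

Run:
```python
from h import *
p=wcam(); save(p,'w11'); s=manip.read_state();print(s['tool_pos'],s['eef_rot'],s['wrist_force'],s['gripper_width'])
for n,z in dict(quoin=.022,case=.042).items():
    for r in manip.cut_out(n,p)[:1]: print(n,r['conf'],r['bbox'],wrect(p,r['pixels'],z))
a=manip.read_camera('top')
for n,z in dict(long_bar=.035,short_bar=.034,quoin=.022).items():
    for r in manip.cut_out(n,a)[:1]: print(n,r['conf'],r['bbox'],rect(a,r['pixels'],z))
```

```text
[ 0.63257725 -0.23931494  0.16497901] [-8.97431404e+01  8.12867589e-02 -9.51556213e+01] [-0.2418882 -0.8614675 -0.203593 ] 0.04318402395542213
quoin 0.67 [227.0, 150.1, 277.9, 177.8] [ 632.2 -238.    25.6   54.8   77.9]
case 0.7 [182.7, 67.9, 324.8, 254.3] [ 635.  -237.1  145.1  218.1   -3.9]
long_bar 0.64 [205.0, 169.9, 289.0, 193.3] [622.6  51.3  23.5 201.8   8.3]
short_bar 0.94 [226.7, 198.8, 275.2, 212.2] [567.5  45.6  21.8 118.9   8.6]
quoin 0.78 [356.2, 168.9, 369.5, 190.3] [ 626.6 -235.9   25.7   56.8   80.6]
```

View pics/w11.png

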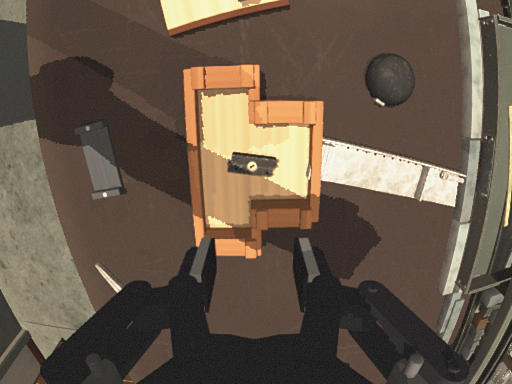

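Run:
```python
import cv2
a=cv2.imread('pics/w11.png')[60:265,175:335]; cv2.imwrite('pics/w11c.png',cv2.resize(a[:70],None,fx=5,fy=5,interpolation=cv2.INTER_CUBIC));cv2.imwrite('pics/w11d.png',cv2.resize(a[125:],None,fx=5,fy=5,interpolation=cv2.INTER_CUBIC))
```

```text
(no output)
```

View pics/w11c.png

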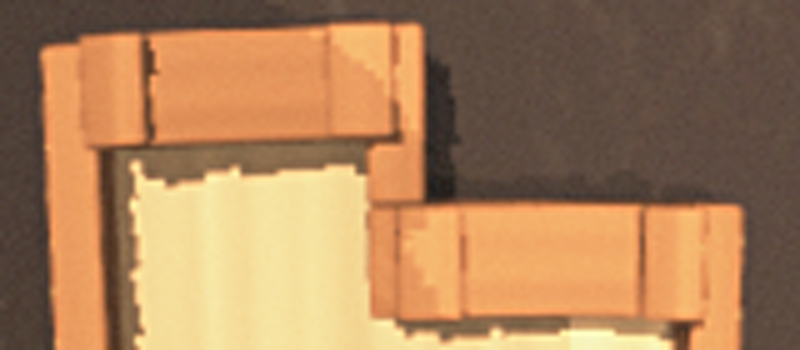

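View pics/w11d.png

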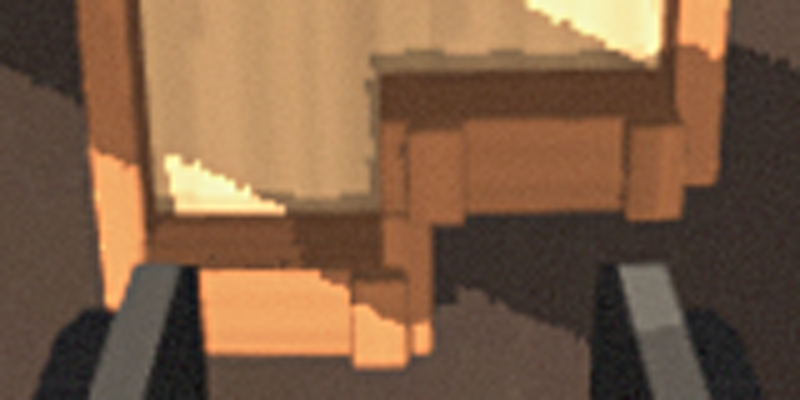

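```bash
cat > casem.py <<'E'
from h import *
import pickle
def fit(p,pts):
    # pts: (u,v,z, kind, model) ; kind 'x' -> case x known ; 'y' -> case y known
    from scipy.optimize import least_squares
    W=np.array([wback(p,[q[:2]],q[2])[0,:2]*1000 for q in pts])
    def res(s):
        c,sn=np.cos(s[2]),np.sin(s[2]); d=W-s[:2]
        loc=np.c_[c*d[:,0]+sn*d[:,1],-sn*d[:,0]+c*d[:,1]]
        return np.array([loc[i,0 if q[3]=='x' else 1]-q[4] for i,q in enumerate(pts)])
    r=least_squares(res,[635,-238,np.radians(-5)])
    print('case',r.x[:2].round(1),np.degrees(r.x[2]).round(2),'res',res(r.x).round(1))
    return r.x
E
python3 - <<'E'
from casem import *
p=wcam()
s=manip.read_state();print(s['tool_pos'])
T=lambda x,y:(175+x/5,60+y/5); B=lambda x,y:(175+x/5,185+y/5)
P=[(*T(142,85),.042,'x',-50.5),(*T(328,80),.042,'x',-13.5),(*T(462,260),.042,'x',13.5),(*T(644,260),.042,'x',50.5),
(*B(465,165),.042,'x',13.5),(*B(627,165),.042,'x',50.5),(*B(352,315),.042,'x',-13.5),
(*T(360,25),.042,'y',110),(*B(380,367),.042,'y',-110),(*T(430,203),.042,'y',72),(*B(655,220),.042,'y',-72),(*T(675,205),.042,'y',72)]
fit(p,P)
E
```

```text
[ 0.63248275 -0.23976992  0.16488481]
case [ 635.1 -239.3] -4.08 res [-0.2  0.4 -0.2  0.2 -0.2 -0.4  0.3 -1.   0.4  0.3  0.3  0. ]
```

Run:
```python
from casem import *
a=cv2.imread('pics/w9.png')[35:165,65:335]; cv2.imwrite('pics/w9c.png',cv2.resize(a,None,fx=2.95,fy=2.95,interpolation=cv2.INTER_CUBIC))
a=cv2.imread('pics/w5.png')[35:165,160:430]; cv2.imwrite('pics/w5c.png',cv2.resize(a,None,fx=2.95,fy=2.95,interpolation=cv2.INTER_CUBIC))
```

```text
(no output)
```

View pics/w9c.png

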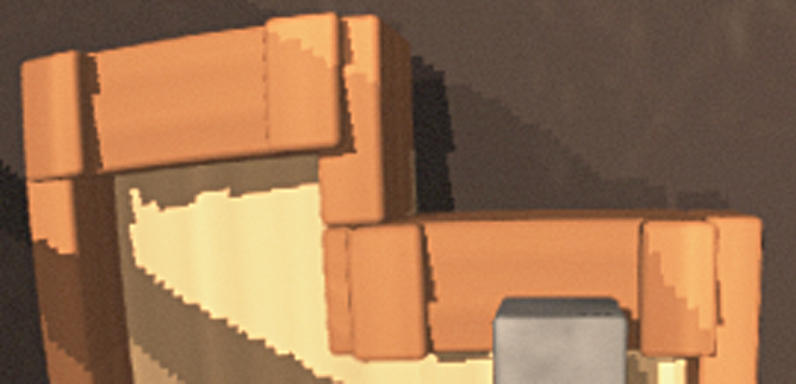

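View pics/w5c.png

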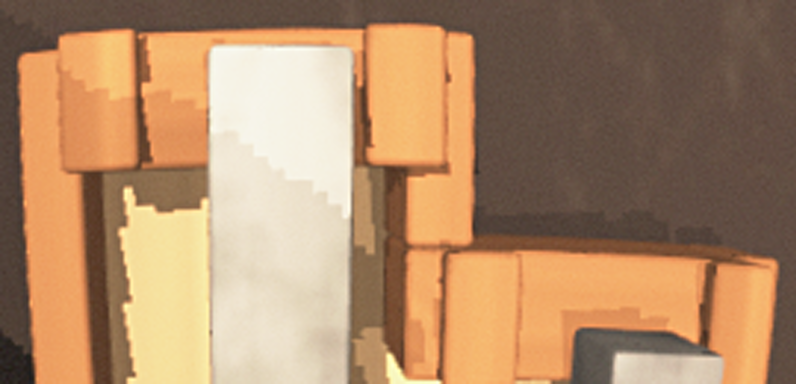

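Run:
```python
from casem import *
p=wcam()
tc=np.array(p['tool_from_camera'])
def setW(pos,rot):
    T=np.eye(4);T[:3,:3]=Ro.from_euler('xyz',rot,degrees=True).as_matrix();T[:3,3]=pos;p['W']=T@tc
ux=np.array([np.cos(np.radians(-4.1)),np.sin(np.radians(-4.1))])
for nm,pos,rot,o,ch,chv,bar,bv,bz in [('short',[.66974,-.24259,.00833],[-89.84,.138,-94.948],65,(422,641),290,(497,627),325,.058),
   ('long',[.60566,-.23302,.00438],[-89.835,.186,-94.955],160,(137,366),100,(210,353),100,.059)]:
    setW(pos,rot)
    f=lambda x,y,z:(wback(p,[[o+x/2.95,35+y/2.95]],z)[0,:2]*1000)
    C=np.array([f(x,chv,.042) for x in ch]); Bq=np.array([f(x,bv,bz) for x in bar])
    print(nm,C.round(1),Bq.round(1),'notch w',(C[1]-C[0])@ux,'bar w',(Bq[1]-Bq[0])@ux)
    # offset of bar centerline to notch at the same y
    cm=C.mean(0); bm=Bq.mean(0); a=np.radians(-95+180)
    # move bar mid along bar axis dir to same case-y
    d=np.array([-np.sin(np.radians(-5)),np.cos(np.radians(-5))]); uy=np.array([-ux[1],ux[0]])
    bm2=bm+d*((cm-bm)@uy)/(d@uy); print('offset bar-notch at wall',(bm2-cm)@ux, 'bar line at TCP y: x=',bm[0]+ (d[0]/d[1])*(pos[1]*1000-bm[1]))
```

```text
short [[ 652.5 -179. ]
 [ 689.5 -182.3]] [[ 665.9 -183.4]
 [ 685.7 -185.1]] notch w 37.203832038357525 bar w 19.789779978256462
offset bar-notch at wall 5.095041002041175 bar line at TCP y: x= 670.6934096694174
long [[ 591.6 -137.5]
 [ 628.2 -140.9]] [[ 604.4 -140.3]
 [ 624.5 -142. ]] notch w 36.81886778377712 bar w 20.197047168093206
offset bar-notch at wall 4.725124227215467 bar line at TCP y: x= 606.4265502775955
```

Request:
{"method": "carry_out", "body": {"commands": [[0, 1, -5, 0.14], [0, 1, -10, 0.28], [0, 1, -15, 0.42], [0, 1, -20, 0.56], [0, 1, -25, 0.7], [-1, 1, -30, 0.84], [-1, 1, -35, 0.98], [-1, 1, -40, 1.12]], "hand": 42}}

```text
time: 28.15
tool_pos: [0.6314, -0.239, 0.1247]
eef_rot: [-89.8, 0.1, -30.7]
wrist_force: [0.1, -0.2, 0.9]
gripper_width: 0.0362
```

Request:
{"method": "carry_out", "body": {"commands": [[0, 0, -10, 0.14], [0, 0, -20, 0.28], [0, 0, -30, 0.33], [0, 0, -40, 0.33], [0, 0, -40, 0.33], [0, 0, -40, 0.33], [0, 0, -40, 0.33], [0, 0, -40, 0.33]]}}

```text
time: 28.95
tool_pos: [0.632, -0.2393, 0.0855]
eef_rot: [-89.8, -0.0, -11.8]
wrist_force: [0.1, 0.4, -0.1]
gripper_width: 0.036
```

Run:
```python
from h import *
p=wcam(); save(p,'w12'); s=manip.read_state();print(s['tool_pos'],s['eef_rot'],s['joints'],s['gripper_width'])
for n,z in dict(quoin=.022,case=.042).items():
    for r in manip.cut_out(n,p)[:1]: print(n,r['conf'],r['bbox'],wrect(p,r['pixels'],z))
```

```text
[ 0.63191525 -0.23921379  0.08543082] [-8.97702919e+01 -4.12273267e-03 -1.18089336e+01] [ -0.87627268  32.37004597  24.64415722  93.44681098 -15.60159494
  57.61599777 107.00789843] 0.03559177509676156
quoin 0.55 [241.2, 150.1, 270.1, 216.2] [ 628.5 -238.7   21.6   56.6   77.6]
case 0.88 [116.6, 93.4, 386.1, 267.3] [ 627.1 -237.9  141.5  218.7   -4.6]
```

View pics/w12.png

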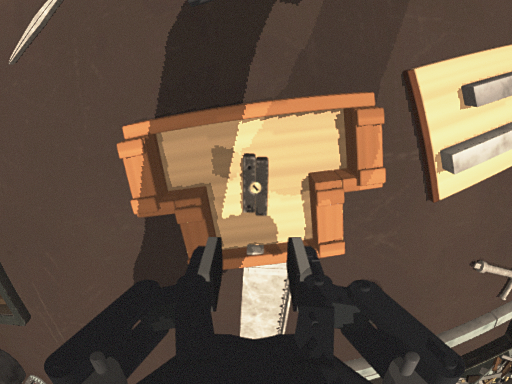

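Run:
```python
import cv2
a=cv2.imread('pics/w12.png')[85:275,105:395]; cv2.imwrite('pics/w12l.png',cv2.resize(a[:,:145],None,fx=4,fy=3.1,interpolation=cv2.INTER_CUBIC));cv2.imwrite('pics/w12r.png',cv2.resize(a[:,145:],None,fx=4,fy=3.1,interpolation=cv2.INTER_CUBIC))
```

```text
(no output)
```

View pics/w12l.png

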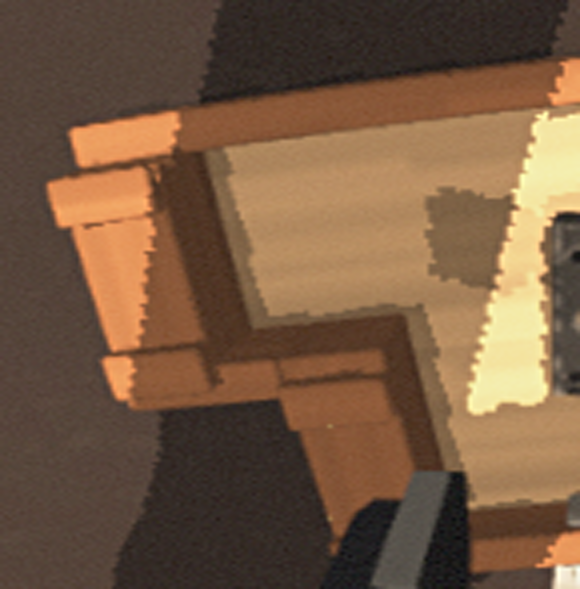

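View pics/w12r.png

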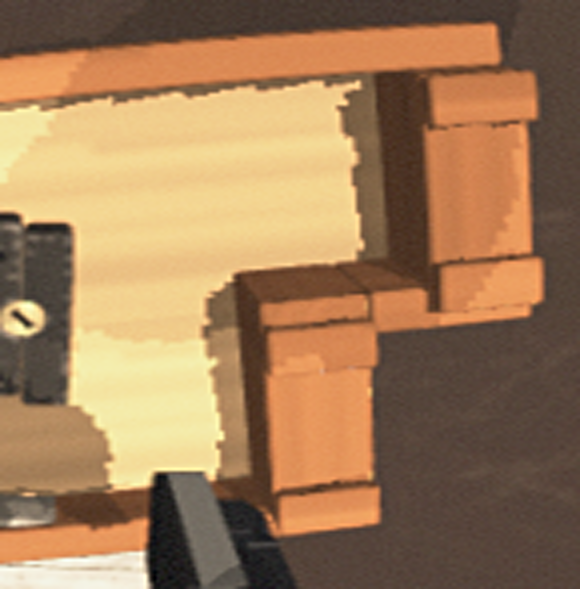

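Run:
```python
from casem import *
p=wcam()
R=lambda x,y:(250+x/4,85+y/3.1); L=lambda x,y:(105+x/4,85+y/3.1)
P=[(*R(478,122),.042,'x',-50.5),(*R(490,266),.042,'x',-13.5),(*R(320,370),.042,'x',13.5),(*R(330,491),.042,'x',50.5),
(*L(110,222),.042,'x',-50.5),(*L(155,354),.042,'x',-13.5),(*L(345,425),.042,'x',13.5),
(*R(537,95),.042,'y',110),(*R(543,285),.042,'y',110),(*L(52,205),.042,'y',-110),(*L(115,378),.042,'y',-110),(*R(378,345),.042,'y',72),(*R(380,505),.042,'y',72),(*L(290,412),.042,'y',-72)]
m2=fit(p,P)[:2]
m1=np.array([635.1,-239.3])
r=lambda a:np.array([[np.cos(np.radians(a)),-np.sin(np.radians(a))],[np.sin(np.radians(a)),np.cos(np.radians(a))]])
A=np.block([[np.eye(2),r(-95.1)],[np.eye(2),r(-11.8)]])
print(np.linalg.solve(A,np.r_[m1,m2]))
```

```text
case [ 634.2 -237. ] -4.11 res [-0.4  1.4 -1.  -0.1  0.2  0.7 -0.6 -1.4 -1.1  0.7  2.2 -1.  -0.9  1.6]
[ 6.33332830e+02 -2.38666407e+02  4.73993623e-01  1.81649649e+00]
```

Request:
{"method": "carry_out", "body": {"commands": [[-1.5, -0.5, -20, 0], [-1.5, -0.5, -40, 0], [-1.5, -0.5, -60, 0], [-1.5, -0.5, -75, 0], [-1.5, -0.5, -85, 0], [-1.5, -0.5, -93, 0], [-1.5, -0.5, -98, 0], [-1.5, -0.5, -100, 0]]}}

```text
time: 29.95
tool_pos: [0.6302, -0.2396, -0.0151]
eef_rot: [-89.8, 0.0, -11.8]
wrist_force: [-0.3, 0.2, 0.9]
gripper_width: 0.0358
```

Run:
```python
from h import *
p=wcam(); save(p,'w13'); s=manip.read_state();print(s['tool_pos'],s['eef_rot'],s['wrist_force'],s['gripper_width'])
a=manip.read_camera('scene')
c=a['frame'][170:300,240:380];cv2.imwrite('pics/s3c.png',cv2.resize(c[:,:,::-1],None,fx=4.5,fy=4.5,interpolation=cv2.INTER_CUBIC))
```

```text
[ 0.63023704 -0.23964686 -0.01503181] [-8.97639508e+01  2.57027095e-02 -1.18049773e+01] [-0.26108577 -0.34497924 -0.72013757] 0.035607101259927644
```

View pics/w13.png

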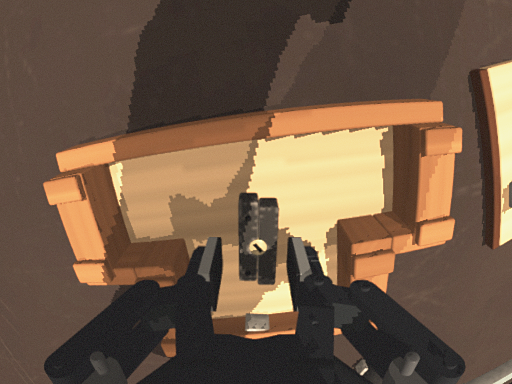

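View pics/s3c.png

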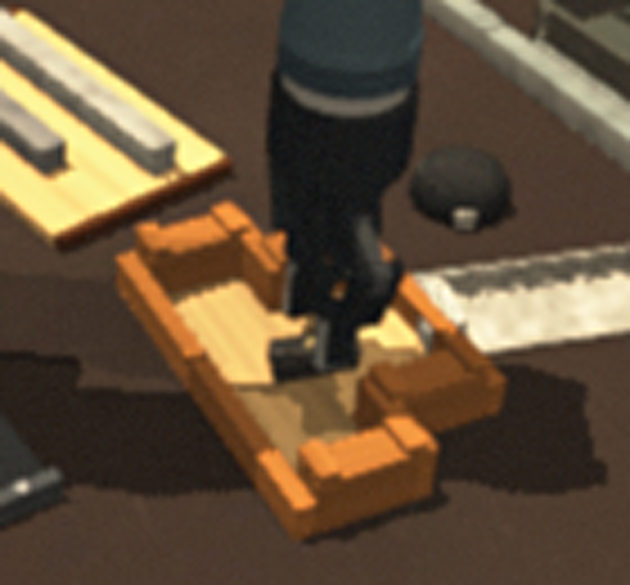

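Request:
{"method": "carry_out", "body": {"commands": [[0, 0, -2, 0], [0, 0, -4, 0], [0, 0, -5, 0], [0, 0, -6, 0], [0, 0, -7, 0], [0, 0, -8, 0], [0, 0, -8, 0], [0, 0, -8, 0]]}}

```text
time: 30.85
tool_pos: [0.6304, -0.2397, -0.0227]
eef_rot: [-89.8, 0.0, -11.8]
wrist_force: [0.5, -0.3, -0.5]
gripper_width: 0.0357
```

Request:
{"method": "carry_out", "body": {"commands": [[0, 0, 0, 0], [0, 0, 0, 0], [0, 0, 0, 0], [0, 0, 0, 0], [0, 0, 0, 0], [0, 0, 0, 0], [0, 0, 0, 0], [0, 0, 0, 0]], "hand": 0, "grip_force": 40}}

```text
time: 31.65
tool_pos: [0.6307, -0.2399, -0.0225]
eef_rot: [-89.8, -0.0, -11.8]
wrist_force: [-0.6, -0.6, 2.5]
gripper_width: 0.0204
```

Run:
```python
from h import *
p=wcam(); save(p,'w14'); s=manip.read_state();print(s['tool_pos'],s['eef_rot'],s['wrist_force'],s['gripper_width'])
```

```text
[ 0.63067316 -0.23988109 -0.02245736] [-8.97740198e+01 -2.57917001e-02 -1.18043324e+01] [0.80544132 0.20577524 3.52480827] 0.020281901674107164
```

View pics/w14.png

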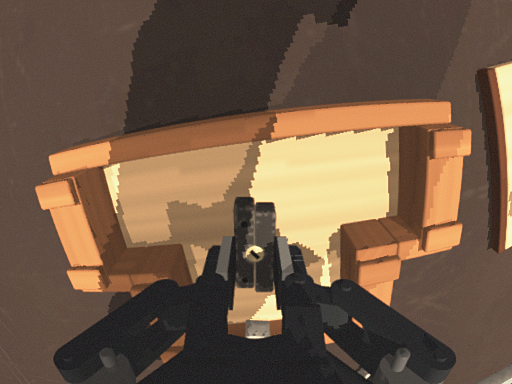

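Request:
{"method": "carry_out", "body": {"commands": [[0, 0, 10, 0], [0, 0, 30, 0], [0, 0, 60, 0], [0, 0, 90, 0], [-5, 2, 120, -0.1], [-25, 4, 140, -0.2], [-45, 8, 150, -0.32], [-70, 12, 150, -0.46]]}}

```text
time: 32.5
tool_pos: [0.5618, -0.2282, 0.13]
eef_rot: [-89.6, -0.2, -38.4]
wrist_force: [-0.1, 0.2, -0.3]
gripper_width: 0.0202
```

Request:
{"method": "carry_out", "body": {"commands": [[-25, 4, 0, -0.14], [-50, 8, 0, -0.28], [-75, 12, 0, -0.42], [-100, 16, 0, -0.56], [-120, 16, 0, -0.7], [-124, 16, 0, -0.83], [-124, 16, 0, -0.83], [-124, 16, 0, -0.83]]}}

```text
time: 33.3
tool_pos: [0.438, -0.2119, 0.1302]
eef_rot: [-89.6, -0.2, -85.8]
wrist_force: [0.6, -0.1, -0.9]
gripper_width: 0.0207
```

Run:
```python
from h import *
p=wcam(); save(p,'w15'); s=manip.read_state();print(s['tool_pos'],s['eef_rot'],s['wrist_force'],s['joints'],s['gripper_width'])
for n,z in dict(cradle=.016,quoin=.022+.15).items():
    for r in manip.cut_out(n,p)[:1]: print(n,r['conf'],r['bbox'],wrect(p,r['pixels'],z))
```

```text
[ 0.43836122 -0.21195535  0.13027685] [-89.61635267  -0.24991041 -85.84288495] [ 1.13660497 -0.83724884  0.11658735] [-20.03010306   9.54057949  44.70406712 119.00252265  -8.23892096
  54.0090442   33.24314492] 0.020123003469421624
cradle 0.72 [230.6, 127.4, 274.5, 206.5] [ 435.9 -207.4   42.6   85.9    3.7]
quoin 0.92 [230.3, 195.3, 276.4, 292.7] [ 438.  -210.4   21.9   59.4    3.9]
```

View pics/w15.png

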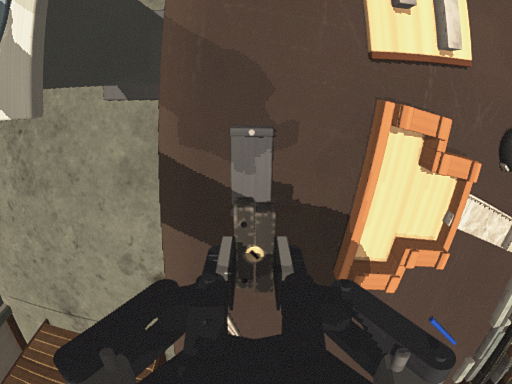

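Request:
{"method": "carry_out", "body": {"commands": [[0, -20, 0, 0], [0, -45, 0, 0], [-1, -60, 0, 0], [-1, -60, 0, 0], [-1, -60, 0, 0], [-1, -60, 0, 0], [-1, -60, 0, 0], [-1, -60, 0, 0]]}}

```text
time: 34.25
tool_pos: [0.4377, -0.2711, 0.1301]
eef_rot: [-89.6, -0.2, -85.8]
wrist_force: [1.0, -0.0, -1.1]
gripper_width: 0.0206
```

Run:
```python
from h import *
p=wcam(); save(p,'w16'); s=manip.read_state();print(s['tool_pos'],s['eef_rot'])
for n,z in dict(cradle=.016,quoin=.022+.15).items():
    for r in manip.cut_out(n,p)[:1]: print(n,r['conf'],r['bbox'],wrect(p,r['pixels'],z))
c=p['frame'][80:300,170:340];cv2.imwrite('pics/w16c.png',cv2.resize(c[:,:,::-1],None,fx=2.7,fy=2.7,interpolation=cv2.INTER_CUBIC))
```

```text
[ 0.43766166 -0.27131581  0.13015708] [-89.62875945  -0.24413597 -85.81035801]
cradle 0.58 [234.0, 71.9, 281.6, 165.0] [ 436.2 -214.4   43.    96.7    3.7]
quoin 0.93 [232.9, 195.8, 275.5, 290.4] [ 437.7 -269.6   22.    59.3    3.9]
```

View pics/w16c.png

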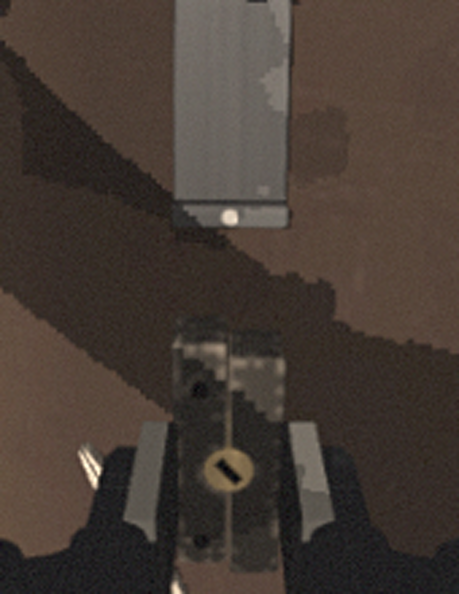

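Request:
{"method": "carry_out", "body": {"commands": [[-2, 30, 0, 0], [-2.5, 57, -20, -0.008], [-2.5, 57, -60, -0.008], [-2.5, 57, -95, -0.008], [-2.5, 57, -120, -0.008], [-2.5, 57, -135, -0.008], [-2.5, 57, -135, -0.008], [-2.5, 57, -135, -0.008]]}}

```text
time: 35.2
tool_pos: [0.4353, -0.2149, -0.0045]
eef_rot: [-89.6, -0.3, -86.3]
wrist_force: [-0.3, -0.3, -0.7]
gripper_width: 0.0204
```

Run:
```python
from h import *
p=wcam(); save(p,'w17'); s=manip.read_state();print(s['tool_pos'],s['eef_rot'])
for n,z in dict(cradle=.016,quoin=.022+.0175).items():
    for r in manip.cut_out(n,p)[:1]: print(n,r['conf'],r['bbox'],wrect(p,r['pixels'],z))
c=p['frame'][100:330,170:340];cv2.imwrite('pics/w17c.png',cv2.resize(c[:,:,::-1],None,fx=2.6,fy=2.6,interpolation=cv2.INTER_CUBIC))
```

```text
[ 0.4360171  -0.21516397 -0.00393632] [-89.53735291  -0.29790029 -86.30826618]
cradle 0.62 [215.8, 147.5, 295.8, 291.8] [ 433.8 -190.1   44.2   56.6    2.6]
quoin 0.91 [233.4, 195.1, 276.6, 291.8] [ 435.1 -212.    20.9   58.3    3. ]
```

View pics/w17c.png

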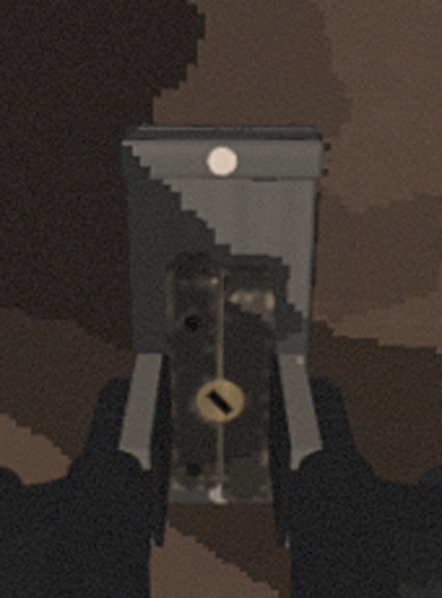

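Request:
{"method": "carry_out", "body": {"commands": [[-0.5, 1, -5, 0], [-0.5, 1, -9, 0], [-0.5, 1, -12, 0], [-0.5, 1, -14, 0], [-0.5, 1, -15, 0], [-0.5, 1, -15, 0], [-0.5, 1, -16, 0], [-0.5, 1, -16, 0]]}}

```text
time: 36.15
tool_pos: [0.4359, -0.2142, -0.0196]
eef_rot: [-89.5, -0.3, -86.3]
wrist_force: [0.5, 0.6, -1.1]
gripper_width: 0.0203
```

Run:
```python
from h import *
p=wcam(); save(p,'w18'); s=manip.read_state();print(s['tool_pos'],s['eef_rot'],s['wrist_force'])
c=p['frame'][100:330,170:340];cv2.imwrite('pics/w18c.png',cv2.resize(c[:,:,::-1],None,fx=2.6,fy=2.6,interpolation=cv2.INTER_CUBIC))
```

```text
[ 0.43598256 -0.21418147 -0.01953917] [-89.47128041  -0.30088395 -86.3051917 ] [ 0.11895858 -0.55034244 -0.66849129]
```

View pics/w18c.png

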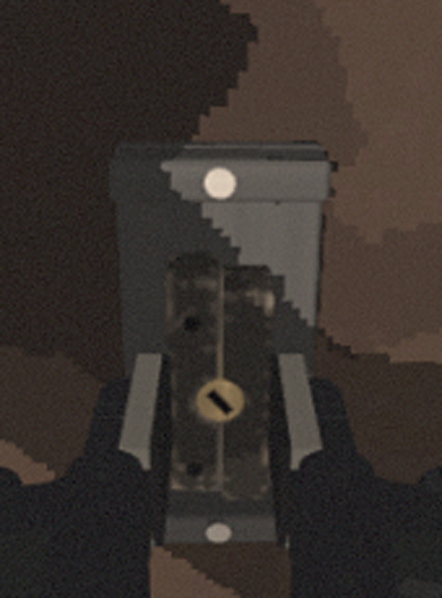

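Run:
```python
from h import *
p=wcam()
V=lambda y:100+y/2.6
f=lambda x,y,z:(wback(p,[[170+x/2.6,V(y)]],z)[0]*1000).round(1)[:2]
print('screws',f(219,183,.016),f(218,532,.016),'inner block',f(222,202,.016))
zt=.0249
print('quoin ends L',f(196,258,zt),f(196,490,zt),'R',f(247,268,zt),f(245,500,zt),'cam',f(219,400,.026), 'sides',f(166,330,zt),f(276,330,zt))
```

```text
screws [ 433.2 -171. ] [ 438.8 -258.6] inner block [ 434.  -174.8]
quoin ends L [ 429.6 -183.4] [ 432.5 -238.5] R [ 439.4 -184.9] [ 443.6 -240.7] cam [ 435.9 -213.8] sides [ 424.5 -199. ] [ 446.1 -197.7]
```

Request:
{"method": "carry_out", "body": {"commands": [[-0.3, -1.5, 0, 0], [-0.3, -1.5, 0, 0], [-0.3, -1.5, -0.5, 0], [-0.3, -1.5, -1, 0], [-0.3, -1.5, -1, 0], [-0.3, -1.5, -1, 0], [-0.3, -1.5, -1, 0], [-0.3, -1.5, -1, 0]]}}

```text
time: 37.05
tool_pos: [0.4358, -0.2158, -0.0205]
eef_rot: [-89.5, -0.3, -86.3]
wrist_force: [-0.4, -0.3, 1.1]
gripper_width: 0.0206
```

Request:
{"method": "carry_out", "body": {"commands": [[0, 0, -0.5, 0], [0, 0, -0.5, 0], [0, 0, -0.5, 0], [0, 0, -0.5, 0], [0, 0, -0.5, 0], [0, 0, -0.5, 0], [0, 0, -0.5, 0], [0, 0, -0.5, 0]]}}

```text
time: 37.85
tool_pos: [0.4358, -0.2158, -0.0206]
eef_rot: [-89.5, -0.3, -86.3]
wrist_force: [-1.1, 1.1, 4.9]
gripper_width: 0.0204
```

Contact as expected at z = -20.5. Release, rise, look.

Request:
{"method": "carry_out", "body": {"commands": [[0, 0, 0, 0], [0, 0, 0, 0], [0, 0, 0, 0], [0, 0, 0, 0], [0, 0, 5, 0], [0, 0, 20, 0], [0, -15, 50, 0], [0, -30, 80, 0]], "hand": 42}}

```text
time: 38.65
tool_pos: [0.4354, -0.2457, 0.0608]
eef_rot: [-89.5, -0.3, -86.3]
wrist_force: [1.0, -0.6, -0.5]
gripper_width: 0.0359
```

Request:
{"method": "carry_out", "body": {"commands": [[0, -15, 20, 0], [0, -25, 30, 0], [0, -25, 30, 0], [0, -25, 30, 0], [0, -25, 30, 0], [0, -25, 30, 0], [0, -25, 30, 0], [0, -25, 30, 0]]}}

```text
time: 39.45
tool_pos: [0.4351, -0.2702, 0.0902]
eef_rot: [-89.6, -0.2, -86.2]
wrist_force: [0.1, 0.3, 0.7]
gripper_width: 0.0357
```

Run:
```python
from h import *
p=wcam(); save(p,'w19'); s=manip.read_state();print(s['tool_pos'],s['eef_rot'])
for n,z in dict(cradle=.016,quoin=.0245).items():
    for r in manip.cut_out(n,p)[:1]: print(n,r['conf'],r['bbox'],wrect(p,r['pixels'],z))
c=p['frame'][50:250,170:340];cv2.imwrite('pics/w19c.png',cv2.resize(c[:,:,::-1],None,fx=3,fy=3,interpolation=cv2.INTER_CUBIC))
```

```text
[ 0.43520343 -0.27036533  0.09043802] [-89.55514896  -0.25141355 -86.23679593]
cradle 0.92 [233.7, 70.1, 285.2, 175.7] [ 436.  -214.3   43.3   96.6    3.7]
quoin 0.93 [242.8, 93.3, 269.5, 159.4] [ 435.7 -216.2   22.1   54.     3.7]
```

View pics/w19c.png

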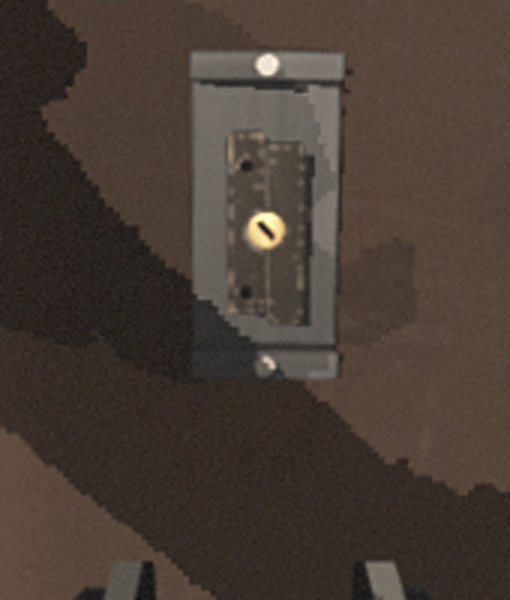

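Run:
```python
from h import *
p=wcam()
f=lambda x,y,z:(wback(p,[[170+x/3,50+y/3]],z)[0]*1000).round(1)[:2]
print('screws',f(267,64,.016),f(265,364,.016),'outer',f(267,53,.016),f(265,378,.016))
for zt in (.024,.020): print('L',f(246,130,zt),f(248,313,zt),'R',f(287,142,zt),f(288,325,zt),'cam',f(265,230,zt+.001))
print(p['W'][:3,3])
```

```text
screws [ 433.8 -171.1] [ 439.4 -258.7] outer [ 433.6 -168. ] [ 439.7 -263.1]
L [ 429.2 -190.3] [ 433.2 -241.8] R [ 440.6 -192.8] [ 444.8 -244.5] cam [ 436.3 -217.7]
L [ 429.2 -190.4] [ 433.3 -242.7] R [ 440.8 -192.9] [ 445.  -245.5] cam [ 436.4 -218.2]
[ 0.42839141 -0.18702133  0.27135147]
```

Request:
{"method": "carry_out", "body": {"commands": [[0.5, 25, 0, 0], [0.5, 50, 0, 0], [0.5, 54.5, -30, 0], [0.5, 54.5, -60, 0], [0.5, 54.5, -85, 0], [0.5, 54.5, -100, 0], [0.5, 54.5, -108, 0], [0.5, 54.5, -111, 0]]}}

```text
time: 40.45
tool_pos: [0.4355, -0.2161, -0.0209]
eef_rot: [-89.6, -0.3, -86.3]
wrist_force: [-0.3, 0.0, -1.0]
gripper_width: 0.0356
```

Request:
{"method": "carry_out", "body": {"commands": [[0, 0, 0, 0], [0, 0, 0, 0], [0, 0, 0, 0], [0, 0, 0, 0], [0, 0, 0, 0], [0, 0, 0, 0], [0, 0, 0, 0], [0, 0, 0, 0]], "hand": 0}}

```text
time: 41.25
tool_pos: [0.4359, -0.2162, -0.0204]
eef_rot: [-89.5, -0.2, -86.3]
wrist_force: [-1.3, 1.1, 5.6]
gripper_width: 0.0207
```

Request:
{"method": "carry_out", "body": {"commands": [[0, 0, 2, 0], [0, 0, 2.5, 0], [0, 1.2, 2.5, 0], [0, 2.4, 2.5, 0], [0, 2.4, 2.5, 0], [0, 2.4, 1, 0], [0, 2.4, 0, 0], [0, 2.4, 0, 0]]}}

```text
time: 42.05
tool_pos: [0.4359, -0.2137, -0.0204]
eef_rot: [-89.5, -0.2, -86.3]
wrist_force: [-1.0, 0.6, 1.0]
gripper_width: 0.02
```

Request:
{"method": "carry_out", "body": {"commands": [[0, 0, 0, 0], [0, 0, 0, 0], [0, 0, 0, 0], [0, 0, 0, 0], [0, 0, 5, 0], [0, 0, 20, 0], [0, -15, 50, 0], [0, -30, 80, 0]], "hand": 42}}

```text
time: 42.85
tool_pos: [0.4355, -0.2436, 0.0611]
eef_rot: [-89.6, -0.2, -86.2]
wrist_force: [0.9, 0.3, 0.5]
gripper_width: 0.036
```

Request:
{"method": "carry_out", "body": {"commands": [[0, -15, 20, 0], [0, -25, 30, 0], [0, -25, 30, 0], [0, -25, 30, 0], [0, -25, 30, 0], [0, -25, 30, 0], [0, -25, 30, 0], [0, -25, 30, 0]]}}

```text
time: 43.65
tool_pos: [0.4352, -0.2681, 0.0905]
eef_rot: [-89.7, -0.2, -86.2]
wrist_force: [-0.4, 0.1, 0.1]
gripper_width: 0.0362
```

Run:
```python
from h import *
p=wcam(); save(p,'w20'); s=manip.read_state();print(s['tool_pos'],s['eef_rot'])
for n,z in dict(cradle=.016,quoin=.0245).items():
    for r in manip.cut_out(n,p)[:1]: print(n,r['conf'],r['bbox'],wrect(p,r['pixels'],z))
c=p['frame'][50:250,170:340];cv2.imwrite('pics/w20c.png',cv2.resize(c[:,:,::-1],None,fx=3,fy=3,interpolation=cv2.INTER_CUBIC))
```

```text
[ 0.43531658 -0.26832248  0.09066857] [-89.64871251  -0.1960103  -86.19146564]
cradle 0.81 [236.8, 70.9, 285.0, 177.7] [ 435.7 -214.3   42.9   96.6    3.3]
quoin 0.77 [243.2, 91.1, 272.1, 160.7] [ 436.2 -214.6   21.2   55.     3.8]
```

View pics/w20c.png

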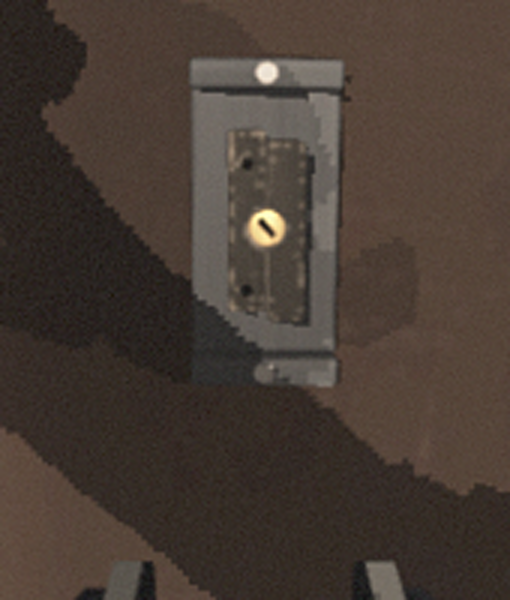

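Request:
{"method": "carry_out", "body": {"commands": [[10, 15, 30, 0], [30, 45, 60, 0.02], [52, 85, 70, 0.03], [75, 125, 70, 0.04], [98, 165, 70, 0.05], [122, 205, 70, 0.06], [146, 245, 70, 0.08], [170, 285, 70, 0.09]], "hand": 50}}

```text
time: 44.6
tool_pos: [0.6062, 0.0183, 0.1609]
eef_rot: [-89.6, -0.2, -81.0]
wrist_force: [1.3, -0.9, 1.2]
gripper_width: 0.0431
```

Request:
{"method": "carry_out", "body": {"commands": [[15, 20, 0, 0], [22, 34, -10, 0], [22, 34, -40, 0], [22, 34, -60, 0], [22, 34, -60, 0], [22, 34, -60, 0], [22, 34, -60, 0], [22, 34, -60, 0]]}}

```text
time: 45.4
tool_pos: [0.6294, 0.0518, 0.1026]
eef_rot: [-89.4, -0.2, -81.1]
wrist_force: [0.3, -0.8, 0.5]
gripper_width: 0.0425
```

Run:
```python
from h import *
p=wcam(); save(p,'w21'); s=manip.read_state();print(s['tool_pos'],s['eef_rot'],s['gripper_width'])
for n,z in dict(long_bar=.035,short_bar=.034,board=.012).items():
    for r in manip.cut_out(n,p)[:1]: print(n,r['conf'],r['bbox'],wrect(p,r['pixels'],z))
```

```text
[0.62930446 0.05196871 0.10248453] [-89.45051614  -0.1830208  -81.04792962] 0.04253924772972991
long_bar 0.85 [240.3, 70.1, 265.2, 280.7] [627.7  50.8  21.7 201.6   8.9]
short_bar 0.81 [174.3, 115.5, 204.7, 242.2] [573.4  45.8  24.3 123.    8.3]
board 0.7 [147.9, 41.2, 302.0, 278.6] [601.8  51.9 139.3 244.9   9.1]
```

View pics/w21.png

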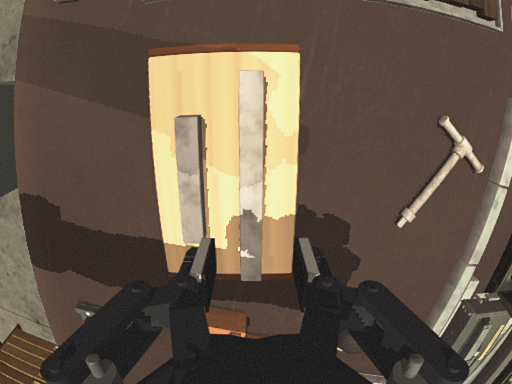

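Request:
{"method": "carry_out", "body": {"commands": [[-2, -1, -25, 0], [-2.3, -1, -50, 0], [-2.3, -1, -75, 0], [-2.3, -1, -95, 0], [-2.3, -1, -110, 0], [-2.3, -1, -118, 0], [-2.3, -1, -121, 0], [-2.3, -1, -121, 0]]}}

```text
time: 46.4
tool_pos: [0.6269, 0.0513, -0.019]
eef_rot: [-89.5, -0.2, -81.0]
wrist_force: [-0.4, 0.6, -0.7]
gripper_width: 0.0429
```

Request:
{"method": "carry_out", "body": {"commands": [[0, 0, 0, 0], [0, 0, 0, 0], [0, 0, 0, 0], [0, 0, 0, 0], [0, 0, 0, 0], [0, 0, 0, 0], [0, 0, 0, 0], [0, 0, 0, 0]], "hand": 0, "grip_force": 60}}

```text
time: 47.2
tool_pos: [0.6282, 0.0513, -0.0175]
eef_rot: [-89.4, -0.2, -81.0]
wrist_force: [-0.3, -0.0, 6.3]
gripper_width: 0.0194
```

Request:
{"method": "carry_out", "body": {"commands": [[0, 0, 10, 0], [0, 0, 30, 0], [0, 0, 60, 0], [0, 0, 90, 0], [0, 0, 110, 0], [0, -20, 120, -0.02], [-2, -50, 120, -0.04], [-4, -80, 120, -0.06]]}}

```text
time: 48.0
tool_pos: [0.6231, -0.03, 0.1022]
eef_rot: [-89.4, -0.2, -84.5]
wrist_force: [0.5, -0.3, -2.5]
gripper_width: 0.0194
```

Request:
{"method": "carry_out", "body": {"commands": [[-4, -30, 0, -0.03], [-8, -65, 0, -0.06], [-12, -100, 0, -0.09], [-15, -135, 0, -0.12], [-18, -170, 0, -0.15], [-21, -200, 0, -0.168], [-21, -207, 0, -0.168], [-21, -207, 0, -0.168]]}}

```text
time: 48.8
tool_pos: [0.5995, -0.2405, 0.1014]
eef_rot: [-89.6, -0.3, -94.4]
wrist_force: [-0.6, 0.8, -2.9]
gripper_width: 0.0195
```

Request:
{"method": "carry_out", "body": {"commands": [[0, 0, -15, 0], [0, 0, -30, 0], [0, 0, -45, 0], [0, 0, -60, 0], [0, 0, -70, 0], [0, 0, -75, 0], [0, 0, -75, 0], [0, 0, -75, 0]]}}

```text
time: 49.6
tool_pos: [0.6001, -0.2409, 0.0269]
eef_rot: [-89.5, -0.3, -94.4]
wrist_force: [-0.3, 0.1, -2.2]
gripper_width: 0.0197
```

Run:
```python
from h import *
p=wcam(); save(p,'w22'); s=manip.read_state();print(s['tool_pos'],s['eef_rot'],s['gripper_width'])
a=p['frame'][35:165,130:400][:,:,::-1]; cv2.imwrite('pics/w22c.png',cv2.resize(a,None,fx=2.95,fy=2.95,interpolation=cv2.INTER_CUBIC))
```

```text
[ 0.60037431 -0.24100421  0.02728033] [-89.46198066  -0.30004184 -94.42816707] 0.01941731174345432
```

View pics/w22.png

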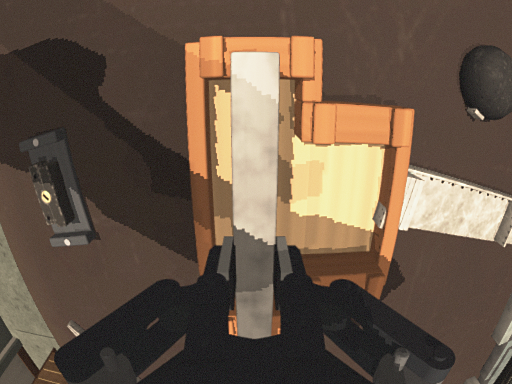

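View pics/w22c.png

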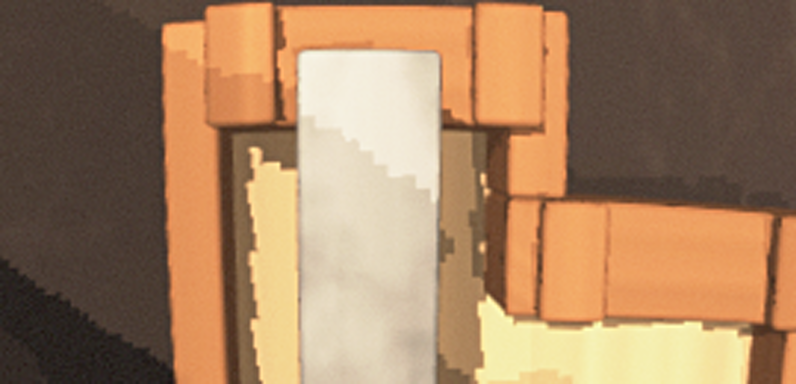

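Request:
{"method": "carry_out", "body": {"commands": [[1, 2, 0, 0.005], [2, 4.2, 0, 0.005], [2, 4.2, 0, 0.005], [2, 4.2, -4, 0.005], [2, 4.2, -8, 0.005], [2, 4.2, -12, 0.005], [2, 4.2, -14, 0.005], [2, 4.2, -14, 0.005]]}}

```text
time: 50.45
tool_pos: [0.6017, -0.2367, 0.0125]
eef_rot: [-89.5, -0.3, -94.2]
wrist_force: [0.1, 0.5, -3.7]
gripper_width: 0.0195
```

Run:
```python
from h import *
p=wcam(); save(p,'w23'); s=manip.read_state();print(s['tool_pos'],s['eef_rot'],s['gripper_width'],s['wrist_force'])
a=p['frame'][35:165,130:400][:,:,::-1]; cv2.imwrite('pics/w23c.png',cv2.resize(a,None,fx=2.95,fy=2.95,interpolation=cv2.INTER_CUBIC))
```

```text
[ 0.60202482 -0.23683495  0.01284328] [-89.50578713  -0.29870183 -94.1522067 ] 0.019095279224127248 [ 0.14986206  0.036715   -3.77017867]
```

View pics/w23c.png

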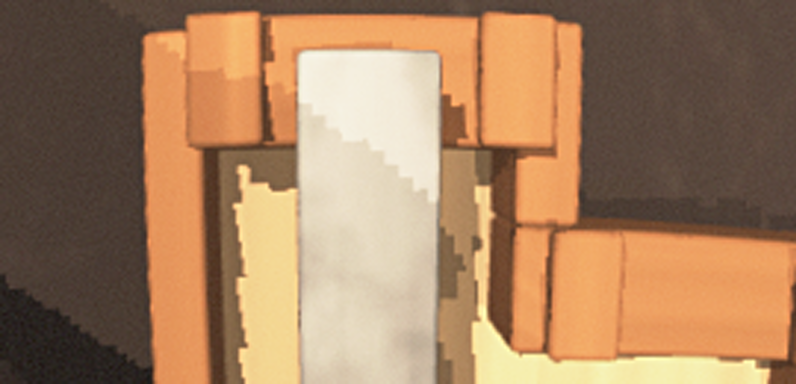

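Run:
```python
from h import *
p=wcam()
f=lambda x,y,z:(wback(p,[[130+x/2.95,35+y/2.95]],z)[0]*1000).round(1)[:2]
print('bar end',f(369,51,.065),f(369,51,.063),'notch outer floor',f(370,16,.036),'cheek outer',f(225,15,.042),f(518,13,.042),'cheek inner',f(225,146,.042),f(518,150,.042))
print('edges',f(262,80,.042),f(481,80,.042),f(299,80,.065),f(440,80,.065))
```

```text
bar end [ 609.6 -137.1] [ 609.7 -136.8] notch outer floor [ 610.9 -127.1] cheek outer [ 586.3 -125.6] [ 635.9 -128.5] cheek inner [ 584.5 -148.5] [ 634.4 -152.7]
edges [ 591.8 -137.8] [ 628.7 -140.3] [ 599.4 -140.6] [ 619.5 -142. ]
```

Request:
{"method": "carry_out", "body": {"commands": [[0.6, 1, 0, 0], [0.6, 1, -2, 0], [0.6, 1, -4, 0], [0.6, 1, -5, 0], [0.6, 1, -6, 0], [0.6, 1, -6, 0], [0.6, 1, -6, 0], [0.6, 1, -6, 0]]}}

```text
time: 51.35
tool_pos: [0.6029, -0.236, 0.0072]
eef_rot: [-89.5, -0.3, -94.2]
wrist_force: [0.5, 0.6, -3.0]
gripper_width: 0.0196
```

Request:
{"method": "carry_out", "body": {"commands": [[0, 0, -0.5, 0], [0, 0, -0.5, 0], [0, 0, -1, 0], [0, 0, -1, 0], [0, 0, -1, 0], [0, 0, -1, 0], [0, 0, -1, 0], [0, 0, -1, 0]]}}

```text
time: 52.15
tool_pos: [0.6031, -0.2361, 0.0065]
eef_rot: [-89.5, -0.3, -94.2]
wrist_force: [-1.9, 0.8, 1.8]
gripper_width: 0.0194
```

Request:
{"method": "carry_out", "body": {"commands": [[0, 0, 0, 0], [0, 0, 0, 0], [0, 0, 0, 0], [0, 0, 0, 0], [0, 0, 0, 0], [0, 0, 10, 0], [0, 0, 30, 0], [0, 0, 60, 0]], "hand": 50}}

```text
time: 52.95
tool_pos: [0.6015, -0.2354, 0.066]
eef_rot: [-89.7, -0.3, -94.2]
wrist_force: [0.6, 1.2, -0.1]
gripper_width: 0.0428
```

Request:
{"method": "carry_out", "body": {"commands": [[0, 0, 30, 0], [0, 0, 60, 0], [0, 0, 75, 0], [0, 0, 75, 0], [0, 0, 75, 0], [0, 0, 75, 0], [0, 0, 75, 0], [0, 0, 75, 0]]}}

```text
time: 53.75
tool_pos: [0.6006, -0.235, 0.1395]
eef_rot: [-89.8, -0.2, -94.2]
wrist_force: [-0.3, -0.1, 0.2]
gripper_width: 0.0428
```

Run:
```python
from h import *
p=wcam(); save(p,'w24'); s=manip.read_state();print(s['tool_pos'],s['eef_rot'],s['gripper_width'],s['wrist_force'])
for n,z in dict(long_bar=.059).items():
    for r in manip.cut_out(n,p)[:1]: print(n,r['conf'],r['bbox'],wrect(p,r['pixels'],z))
a=p['frame'][60:260,160:340][:,:,::-1]; cv2.imwrite('pics/w24c.png',cv2.resize(a,None,fx=3,fy=3,interpolation=cv2.INTER_CUBIC))
```

```text
[ 0.6007859  -0.23523674  0.13982585] [-89.77992075  -0.26090568 -94.16394447] 0.04273029463788518 [ 0.00544323 -0.3546269  -0.55286843]
long_bar 0.98 [245.0, 70.1, 270.4, 273.8] [ 603.4 -236.    21.4  201.8   -4. ]
```

View pics/w24c.png

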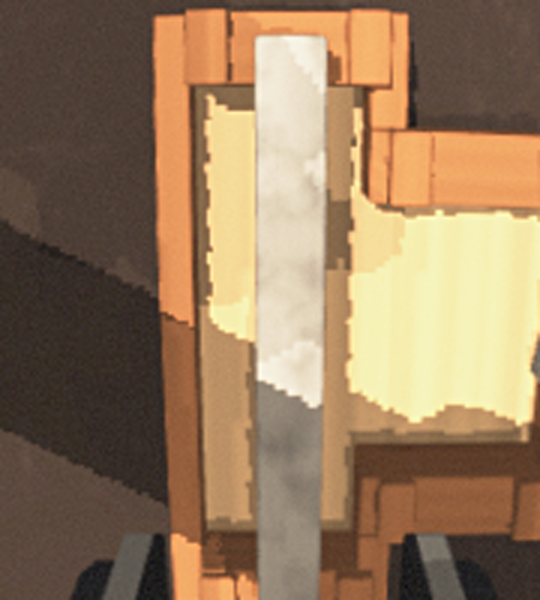

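Request:
{"method": "carry_out", "body": {"commands": [[-3, 20, 20, 0.02], [-6, 50, 30, 0.05], [-10, 90, 30, 0.08], [-14, 130, 30, 0.11], [-18, 170, 30, 0.14], [-22, 210, 30, 0.17], [-26, 250, 20, 0.2], [-29, 280, 10, 0.223]]}}

```text
time: 54.65
tool_pos: [0.572, 0.0483, 0.1502]
eef_rot: [-89.7, -0.2, -81.2]
wrist_force: [-0.0, -0.1, -0.9]
gripper_width: 0.0429
```

Request:
{"method": "carry_out", "body": {"commands": [[0, 0, -10, 0], [0, 0, -30, 0], [0, 0, -50, 0], [0, 0, -50, 0], [0, 0, -50, 0], [0, 0, -50, 0], [0, 0, -50, 0], [0, 0, -50, 0]]}}

```text
time: 55.45
tool_pos: [0.5728, 0.0482, 0.1012]
eef_rot: [-89.6, -0.2, -81.2]
wrist_force: [0.2, 0.3, 0.8]
gripper_width: 0.0429
```

Run:
```python
from h import *
p=wcam(); save(p,'w25'); s=manip.read_state();print(s['tool_pos'],s['eef_rot'],s['gripper_width'])
for n,z in dict(short_bar=.034).items():
    for r in manip.cut_out(n,p)[:1]: print(n,r['conf'],r['bbox'],wrect(p,r['pixels'],z))
```

```text
[0.57260418 0.04830661 0.1009834 ] [-89.59727073  -0.16184448 -81.17127569] 0.04274705043210735
short_bar 0.73 [238.7, 119.6, 261.5, 249.0] [571.7  45.7  20.7 122.7   8.4]
```

Request:
{"method": "carry_out", "body": {"commands": [[-1, -3, -25, 0], [-1, -3, -50, -0.004], [-1, -3, -72, -0.004], [-1, -3, -92, -0.004], [-1, -3, -106, -0.004], [-1, -3, -113, -0.004], [-1, -3, -116, -0.004], [-1, -3, -116, -0.004]]}}

```text
time: 56.35
tool_pos: [0.5718, 0.0454, -0.0149]
eef_rot: [-89.6, -0.2, -81.4]
wrist_force: [-0.4, 0.3, 0.6]
gripper_width: 0.0428
```

Request:
{"method": "carry_out", "body": {"commands": [[0, 0, 0, 0], [0, 0, 0, 0], [0, 0, 0, 0], [0, 0, 0, 0], [0, 0, 0, 0], [0, 0, 0, 0], [0, 0, 0, 0], [0, 0, 0, 0]], "hand": 0}}

```text
time: 57.15
tool_pos: [0.573, 0.0454, -0.0137]
eef_rot: [-89.5, -0.1, -81.4]
wrist_force: [-1.4, 0.6, 6.5]
gripper_width: 0.0192
```

Request:
{"method": "carry_out", "body": {"commands": [[0, 0, 10, 0], [0, 0, 30, 0], [0, 0, 60, 0], [0, 0, 90, 0], [0, 0, 110, 0], [6, -20, 120, -0.02], [16, -50, 120, -0.04], [26, -80, 120, -0.06]]}}

```text
time: 57.95
tool_pos: [0.5991, -0.0359, 0.1066]
eef_rot: [-89.5, -0.2, -84.8]
wrist_force: [-0.5, -1.0, -2.2]
gripper_width: 0.0191
```

Request:
{"method": "carry_out", "body": {"commands": [[10, -30, 0, -0.03], [22, -65, 0, -0.06], [34, -100, 0, -0.09], [46, -135, 0, -0.12], [58, -170, 0, -0.15], [66, -200, 0, -0.162], [67, -204, 0, -0.162], [67, -204, 0, -0.162]]}}

```text
time: 58.75
tool_pos: [0.6643, -0.2432, 0.1059]
eef_rot: [-89.6, -0.2, -94.4]
wrist_force: [0.6, 0.9, -2.4]
gripper_width: 0.0191
```

Request:
{"method": "carry_out", "body": {"commands": [[0, 0, -15, 0], [0, 0, -30, 0], [0, 0, -45, 0], [0, 0, -60, 0], [0, 0, -70, 0], [0, 0, -75, 0], [0, 0, -75, 0], [0, 0, -75, 0]]}}

```text
time: 59.55
tool_pos: [0.6648, -0.2436, 0.0314]
eef_rot: [-89.5, -0.3, -94.4]
wrist_force: [0.5, 0.0, -1.4]
gripper_width: 0.0189
```

Request:
{"method": "carry_out", "body": {"commands": [[1.5, 2, 0, 0.005], [1.5, 2.3, 0, 0.005], [1.5, 2.3, 0, 0.005], [1.5, 2.3, -4, 0.005], [1.5, 2.3, -8, 0.005], [1.5, 2.3, -12, 0.005], [1.5, 2.3, -14, 0.005], [1.5, 2.3, -14, 0.005]]}}

```text
time: 60.35
tool_pos: [0.6657, -0.241, 0.0165]
eef_rot: [-89.6, -0.2, -94.1]
wrist_force: [0.2, 0.3, -1.9]
gripper_width: 0.019
```

Run:
```python
from h import *
p=wcam(); save(p,'w26'); s=manip.read_state();print(s['tool_pos'],s['eef_rot'],s['gripper_width'],s['wrist_force'])
a=p['frame'][90:190,160:360][:,:,::-1]; cv2.imwrite('pics/w26c.png',cv2.resize(a,None,fx=4,fy=4,interpolation=cv2.INTER_CUBIC))
```

```text
[ 0.66602546 -0.24122552  0.01692636] [-89.54934029  -0.25325293 -94.11140432] 0.019064430799692833 [-0.11525787  0.07066191 -2.74378145]
```

View pics/w26c.png

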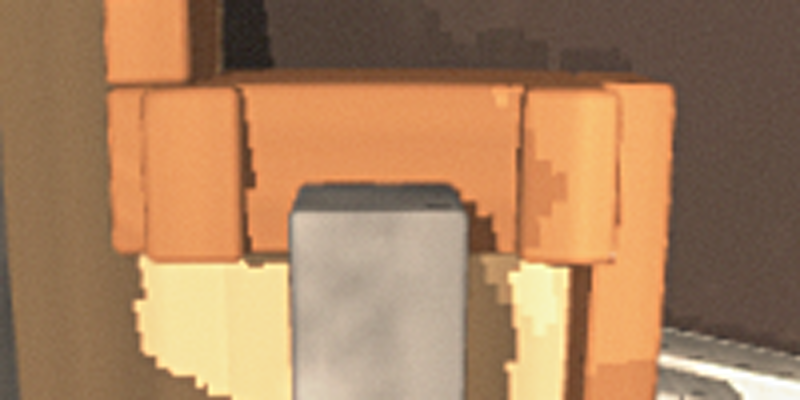

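Run:
```python
from h import *
p=wcam()
f=lambda x,y,z:(wback(p,[[160+x/4,90+y/4]],z)[0]*1000).round(1)[:2]
print('bar end',f(380,209,.0646),'outer',f(380,85,.036),f(190,88,.042),'inner cheek',f(190,260,.042))
print('edges',f(241,220,.042),f(523,220,.042),f(292,225,.0646),f(467,225,.0646))
```

```text
bar end [ 670.8 -181.5] outer [ 672.  -169.5] [ 647.2 -167.4] inner cheek [ 644.8 -190.5]
edges [ 652.3 -185.6] [ 689.8 -188.2] [ 660.7 -182.5] [ 680.6 -184. ]
```

Request:
{"method": "carry_out", "body": {"commands": [[0.6, 0.8, 0, 0], [0.6, 0.8, -2, 0], [0.6, 0.8, -4, 0], [0.6, 0.8, -5, 0], [0.6, 0.8, -6, 0], [0.6, 0.8, -6, 0], [0.6, 0.8, -6, 0], [0.6, 0.8, -6, 0]]}}

```text
time: 61.25
tool_pos: [0.6669, -0.2406, 0.0113]
eef_rot: [-89.5, -0.3, -94.1]
wrist_force: [-0.6, 0.5, -2.0]
gripper_width: 0.0188
```

Request:
{"method": "carry_out", "body": {"commands": [[0, 0, -0.5, 0], [0, 0, -0.5, 0], [0, 0, -1, 0], [0, 0, -1, 0], [0, 0, -1, 0], [0, 0, -1, 0], [0, 0, -1, 0], [0, 0, -1, 0]]}}

```text
time: 62.05
tool_pos: [0.667, -0.2407, 0.0105]
eef_rot: [-89.5, -0.3, -94.1]
wrist_force: [-0.9, 0.0, 0.4]
gripper_width: 0.019
```

Contact at the predicted height; release and rise.

Request:
{"method": "carry_out", "body": {"commands": [[0, 0, 0, 0], [0, 0, 0, 0], [0, 0, 0, 0], [0, 0, 0, 0], [0, 0, 0, 0], [0, 0, 10, 0], [0, 0, 30, 0], [0, 0, 60, 0]], "hand": 50}}

```text
time: 62.85
tool_pos: [0.6659, -0.2402, 0.0707]
eef_rot: [-89.7, -0.2, -94.1]
wrist_force: [-0.2, 0.2, 0.3]
gripper_width: 0.0427
```

Request:
{"method": "carry_out", "body": {"commands": [[0, 0, 30, 0], [-10, 0, 60, 0], [-20, 0, 90, 0], [-30, 0, 90, 0], [-32, 0, 90, 0], [-32, 0, 90, 0], [-32, 0, 90, 0], [-32, 0, 90, 0]]}}

```text
time: 63.65
tool_pos: [0.6336, -0.2394, 0.1593]
eef_rot: [-89.8, -0.2, -94.1]
wrist_force: [0.8, 0.2, 0.1]
gripper_width: 0.0429
```

Run:
```python
from h import *
p=wcam(); save(p,'w27'); s=manip.read_state();print(s['tool_pos'],s['eef_rot'],s['gripper_width'],s['wrist_force'])
for n,z in dict(long_bar=.059,short_bar=.058,cradle=.016,quoin=.0245).items():
    for r in manip.cut_out(n,p)[:1]: print(n,r['conf'],r['bbox'],wrect(p,r['pixels'],z))
a=p['frame'][50:260,60:345][:,:,::-1]; cv2.imwrite('pics/w27c.png',cv2.resize(a,None,fx=2.8,fy=2.8,interpolation=cv2.INTER_CUBIC))
a=manip.read_camera('scene')
c=a['frame'][150:310,190:390];cv2.imwrite('pics/s9c.png',cv2.resize(c[:,:,::-1],None,fx=3.7,fy=3.7,interpolation=cv2.INTER_CUBIC))
b=manip.read_camera('top')
for n,z in dict(tape_measure=.03,stamp_pad=.018).items():
    for r in manip.cut_out(n,b)[:1]: print(n,r['conf'],r['bbox'],rect(b,r['pixels'],z))
```

```text
[ 0.63365076 -0.23958597  0.15941916] [-89.77063871  -0.22468829 -94.07906945] 0.04295461745755868 [-0.0978971  -0.34232697  0.18692811]
long_bar 0.96 [209.1, 69.8, 236.8, 259.1] [ 604.1 -235.9   22.9  201.3   -3.9]
short_bar 0.82 [274.2, 112.1, 298.2, 230.1] [ 666.4 -239.8   23.2  122.3   -4.7]
cradle 0.79 [69.0, 118.0, 122.5, 194.1] [ 441.8 -213.3   53.    98.3    4.6]
quoin 0.62 [78.3, 136.2, 105.9, 184.4] [ 442.6 -214.1   32.    55.4    2. ]
tape_measure 0.9 [315.3, 100.8, 337.9, 121.4] [ 794.8 -143.6   59.    60.4   88.2]
stamp_pad 0.58 [150.7, 271.6, 181.6, 283.8] [399.8 253.5  30.9  72.8  -1.1]
```

View pics/w27c.png

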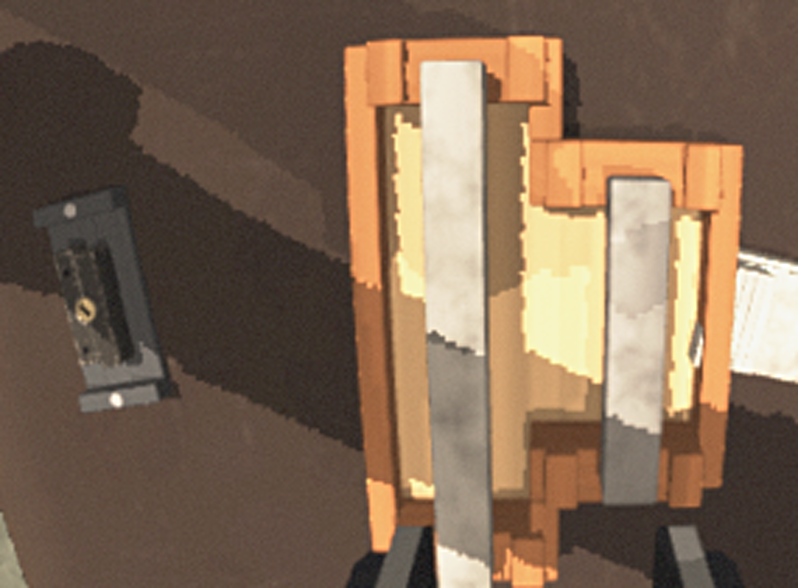

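View pics/s9c.png

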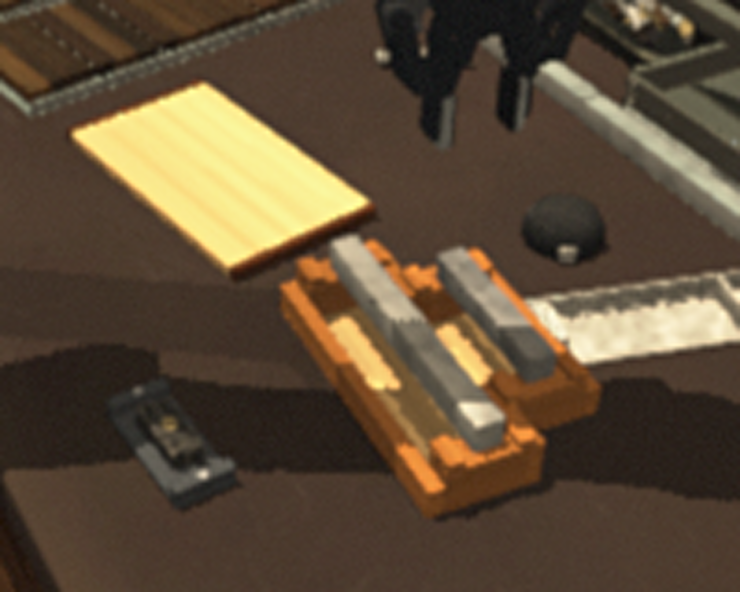

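```bash
python3 -c "
from cell import manip
print(manip.finish_job())"
```

```text
the job is handed in; nothing more can be done
None
```

The job is done and handed in at about 64 s, under the 128 s limit. I lifted both bars off and laid them flat on the board, set the quoin upright in the cradle, and put both bars back in their notches.

- **Quoin:** after one small correction it lay within about 0.5 mm of the cradle's middle, aligned with it to about 0.5°.
- **Bars:** each touched down in its notch at the expected height. The last wrist picture put both within about 1 mm of centre across the notch. Their yaw was within about 0.6° of the case's.
- **Bars lengthwise:** the last picture put them 1–2 mm towards +y. Measuring from the bar ends just before seating had shown them 1–1.5 mm towards −y, so I shifted each about 1 mm towards +y. I left the remaining difference, since it is within the roughly 2 mm calibration.
- **Bystanders:** the tape measure and stamp pad read within about 1 mm of where they started.
- **What went wrong:** the first grasp closed on air just above the long bar because the fingertips sit about 30 mm behind the reported TCP. I grasped lower from then on. The top camera also read about 4 mm low in x, so I relied on the wrist camera and the grasp positions.

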